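# Lay culture bottles on the slant rack to cool

## Robot

A 6-joint arm with a two-finger parallel gripper is mounted at the origin on the work surface. World frame = base frame: x ahead of the robot, y to its left, z up, the work surface at z = 0. Lengths are in mm, angles in degrees, forces in N, time in s.
With the tool pointing down it reaches from about 350 to 775 mm from the base axis. Payload 5.5 kg.
Tool frame: the origin (TCP) lies at the very end of the fingers, on their centre line; the grasp point (between the pads) lies 19 mm behind it (ctrl.grasp_offset is the distance from the TCP to the grasp point, in mm); z points along the fingers, y is the line along which they close (so a half turn about z gives the same grasp; the last joint's range is limited). The gripper opens to 85 mm and grips with 20 to 120 N. Pads are 22 mm wide; open, the fingers measure 114 mm over their backs; the gripper's body (76 mm by 85 mm) begins 54 mm behind the grasp point. The pads swing forward as they close: fully open they stand 13 mm farther back than shut.
Start: joints at [-7.998, 17.945, 2.641, 74.691, 0, 82.002], TCP at [575.044, -0.016, 196.623] pointing down, gripper open.
Joint ranges: [-158.12, 158.12], [-49.38, 96.58], [-58.88, 72.47], [-126.05, 133.96], [-84.25, 85.87], [-180, 180]. Speed limits (degrees/s): [147.25, 147.25, 180, 180, 180, 180].

## Interface

Orientations are given as [roll, pitch, yaw] about the fixed x, y, z axes, in that order (R = Rz(yaw) Ry(pitch) Rx(roll)).
In Python, from bench import ctrl, eyes gives the robot as it stands.
- The arm moves only by the tool jog_arm, never from a script. Its argument "increments" is a list of rows, each an object of numbers: "tx", "ty", "tz": the shift along the world's x, y, z in m; "rx", "ry", "rz": the turn, a rotation vector about the world's x, y, z in degrees; "claw": the opening, from 0 (shut) to 1 (fully open). In form: [{"tx": .., "ty": .., "tz": .., "rx": .., "ry": .., "rz": .., "claw": ..}, ...]. A call has 1 to 20 rows; each row is the pose to reach, as a shift and turn from the pose commanded when the call began; what a row does not reach only later rows make up. A row lasts 1/10 s, in which the tool goes at most 50 mm and 8.59 degrees, less where a joint would pass 70% of its speed; a pose out of reach is approached as far as the arm can. A call with a gripper value outside its range is refused whole. The fingers move at their own pace and stop on an object; "force" is the grip in N (left out, the last holds). Time passes only in rows, so rows that repeat a pose let the fingers close. It gives the time, the measured TCP pose, the force, the opening and the grip force at its end, in the units of the state.
- ctrl.read_state(): the state, without advancing time (a new reading comes with each control period).
- eyes.grab_frame(name): name is "scene" or "side" or "wrist"; returns (picture, depth): 480x640x3 uint8, blue, green, red; 480x640 float32, mm along the optical axis (not along the pixel's ray), 0 where there is no reading.
- eyes.camera_params(name): a dict with "mtx" (3x3 intrinsics, pixels), "distortion" ([k1, k2, p1, p2, k3] as OpenCV has them; the pictures are not rectified), "rvec" (rotation vector, rad) and "tvec" (3), from world to camera coordinates, as OpenCV has them; the wrist camera has in their place "tool_from_camera" (4x4, takes a point from camera to tool coordinates, whose origin is the TCP and whose axes are the flange's). Camera axes: x right, y down, z forward; pixel columns grow to the right and rows downward; lengths in mm; the calibration is good to about 2 mm. A picture is of the moment at which its call begins: read the wrist's pose just before it. camera_params takes no time and is no camera call.
- ctrl.close_job(): hands the job in; it is judged then, once.
The state is a dict: "time": time; "qpos": joint angles; "qvel": joint speeds; "effort": joint torques, N m; "tool_pos": TCP position; "tcp_rot": TCP orientation; "ft_force": force on the tool from outside, world axes, zero at the start; "torque": the same for the moment, N m; "width": finger opening in mm; "grip_force": force on a finger pad.
Only numpy, scipy, OpenCV 4.12 (cv2) and the standard library are available. Lean on these libraries where they do the work, as an engineer would, in place of code of your own. Each camera call takes 0.05 s, during which the arm holds its last target. There are 200 camera calls.

## Task

Lift the steel instrument case off the slanting rack by its handle and set it down flat in the middle of the black rubber mat. Then lay every flat brown culture bottle on the rack, flat across both rails with its black cap at the upper end and its length straight up the slope, side by side with at least a finger's breadth between them. When all of them lie there, press the foot switch's pedal right down to its stop to start the cooling fan and let it spring back; leave the other things on the bench where they stand.

Things in the scene. Friction and masses are not known exactly. Their poses are not given: they have to be found in the camera images.
- rack: Fixed slant rack: two rails 440 mm long (along y), 12 mm wide, forming a bed that rises towards +x at 0.28 rad. Origin on the bench under its middle. Rail tops lie in the plane z = 75 mm + 0.2875 x; lower rail at x = -46 mm (top 62 mm high), upper at +46 mm (88 mm). A lip on the low side stands 12 mm above the bed, inner face at x = -52 mm. Open between the rails.
- bottle1: Flat brown glass culture bottle (3 or 4 alike; None if absent) lying on its broad side, 140 mm long, 44 wide, 30 thick, 0.22 kg. Origin at mid-length on its underside; x along its length towards the black cap, z up. Glass body x = -70 to +35 mm; cap, 28 mm across, x = +45 to +70 mm. Centre of mass near x = -12 mm.
- bottle2: Flat brown glass culture bottle (3 or 4 alike; None if absent) lying on its broad side, 140 mm long, 44 wide, 30 thick, 0.22 kg. Origin at mid-length on its underside; x along its length towards the black cap, z up. Glass body x = -70 to +35 mm; cap, 28 mm across, x = +45 to +70 mm. Centre of mass near x = -12 mm.
- bottle3: Flat brown glass culture bottle (3 or 4 alike; None if absent) lying on its broad side, 140 mm long, 44 wide, 30 thick, 0.22 kg. Origin at mid-length on its underside; x along its length towards the black cap, z up. Glass body x = -70 to +35 mm; cap, 28 mm across, x = +45 to +70 mm. Centre of mass near x = -12 mm.
- bottle4: Flat brown glass culture bottle (3 or 4 alike; None if absent) lying on its broad side, 140 mm long, 44 wide, 30 thick, 0.22 kg. Origin at mid-length on its underside; x along its length towards the black cap, z up. Glass body x = -70 to +35 mm; cap, 28 mm across, x = +45 to +70 mm. Centre of mass near x = -12 mm.
- case: Steel instrument case 120 (x) x 160 (y) x 34 mm, about 0.35 kg, at first lying across both rails of the rack, sloping with it. Origin in the middle of its underside, z out of its lid. Strap handle on top: a bar 14 mm thick (x), 100 mm long (y), 56 to 70 mm above the underside, open below between posts at y = +-45 mm.
- mat: Fixed black rubber mat 200 (x) x 220 (y) mm, 4 mm thick, flat on the bench. Origin in its middle, at the bench.
- pedal_pad (a point): Where to press the foot switch: on the upper face of its steel pedal, 85 mm from the hinge, 20 mm from the free edge. The pedal is 105 mm long, 72 wide, 7 thick and slopes up to its free end, which points to the point's -x; the hinge is on its +x side, 28 mm above the bench. Pressed, this point goes down 17 mm (about 10 N).
- pedal (a joint): Pedal angle, rad: 0 released, 0.20 fully down on its stop; a spring returns it.
- wash_bottle: Bystander: white wash bottle with yellow cap, 64 mm across, 150 mm tall, standing; origin under its middle.
- jar: Bystander: glass jar with black lid, 72 mm across, 80 mm tall; origin under its middle.
- beaker: Bystander: beaker, 72 mm across, 90 mm tall; origin under its middle.
- dishes: Bystander: stack of clear dishes, 90 mm across, 45 mm tall; origin under its middle.
- timer: Bystander: small white timer box 60 x 75 x 24 mm; origin under its middle.
- spatula: Bystander: spatula 190 mm long lying near the robot.
Mind the look-alikes: they are no part of the job. What is shaped like the bottle1 but green or pink is not meant.

How it is judged (in metres and radians):
On the way, in this order (a step that is already met when the one before it is completed fails the run):
1. the case lies flat on the mat, let go (horizontal distance between case and mat below 0.045 m and height (world z) of case below 0.012 m and angle between case's own z axis and vertical below 0.08 rad and contact force between the fingers and case below 0.2 N), for 0.2 s.
2. every bottle lies on the rack, cap end up, apart and let go (x of bottle1 in the frame of rack between -0.025 and 0.07 m and y of bottle1 in the frame of rack between -0.215 and 0.215 m and z of bottle1 in the frame of rack between 0.064 and 0.098 m and angle between each of bottle1, bottle2, bottle3, bottle4's own z axis and vertical below 0.36 rad and angle between bottle1's own x axis and vertical between 1.22 and 1.35 rad and x of bottle2 in the frame of rack between -0.025 and 0.07 m and y of bottle2 in the frame of rack between -0.215 and 0.215 m and z of bottle2 in the frame of rack between 0.064 and 0.098 m and angle between bottle2's own x axis and vertical between 1.22 and 1.35 rad and x of bottle3 in the frame of rack between -0.025 and 0.07 m and y of bottle3 in the frame of rack between -0.215 and 0.215 m and z of bottle3 in the frame of rack between 0.064 and 0.098 m and angle between bottle3's own x axis and vertical between 1.22 and 1.35 rad and x of bottle4 in the frame of rack between -0.025 and 0.07 m and y of bottle4 in the frame of rack between -0.215 and 0.215 m and z of bottle4 in the frame of rack between 0.064 and 0.098 m and angle between bottle4's own x axis and vertical between 1.22 and 1.35 rad and horizontal distance between bottle1 and bottle2 above 0.052 m and horizontal distance between each of bottle1, bottle2 and bottle3 above 0.052 m and horizontal distance between each of bottle1, bottle2, bottle3 and bottle4 above 0.052 m and contact force between the fingers and bottle1 below 0.2 N and contact force between the fingers and bottle2 below 0.2 N and contact force between the fingers and bottle3 below 0.2 N and contact force between the fingers and bottle4 below 0.2 N), for 0.2 s.
3. the pedal is pressed to its stop (value of joint pedal above 0.18 rad), for 0.1 s.
At the end, for the whole second after the job is handed in: Case flat on the mat, centres within 45 mm; every bottle at rest flat on both rails, cap end up the slope (within about 0.5 rad of straight), its middle over the rails and 52 mm or more from other bottles' middles; pedal back up after a full press; all let go (horizontal distance between case and mat below 0.045 m and height (world z) of case below 0.012 m and angle between case's own z axis and vertical below 0.08 rad and x of bottle1 in the frame of rack between -0.025 and 0.07 m and y of bottle1 in the frame of rack between -0.215 and 0.215 m and z of bottle1 in the frame of rack between 0.064 and 0.098 m and angle between each of bottle1, bottle2, bottle3, bottle4's own z axis and vertical below 0.36 rad and angle between bottle1's own x axis and vertical between 1.22 and 1.35 rad and x of bottle2 in the frame of rack between -0.025 and 0.07 m and y of bottle2 in the frame of rack between -0.215 and 0.215 m and z of bottle2 in the frame of rack between 0.064 and 0.098 m and angle between bottle2's own x axis and vertical between 1.22 and 1.35 rad and x of bottle3 in the frame of rack between -0.025 and 0.07 m and y of bottle3 in the frame of rack between -0.215 and 0.215 m and z of bottle3 in the frame of rack between 0.064 and 0.098 m and angle between bottle3's own x axis and vertical between 1.22 and 1.35 rad and x of bottle4 in the frame of rack between -0.025 and 0.07 m and y of bottle4 in the frame of rack between -0.215 and 0.215 m and z of bottle4 in the frame of rack between 0.064 and 0.098 m and angle between bottle4's own x axis and vertical between 1.22 and 1.35 rad and horizontal distance between bottle1 and bottle2 above 0.052 m and horizontal distance between each of bottle1, bottle2 and bottle3 above 0.052 m and horizontal distance between each of bottle1, bottle2, bottle3 and bottle4 above 0.052 m and value of joint pedal below 0.03 rad and linear speed of each of bottle1, bottle2, bottle3, bottle4, case below 0.02 m/s); the robot touches nothing.
It fails at once if another thing on the bench is knocked over or pushed more than 5 cm (distance of any of wash_bottle, jar, beaker, dishes, timer, spatula from where it was at the start of the episode above 0.05 m or angle between any of wash_bottle, jar, beaker, dishes's own z axis and vertical above 0.6 rad).
Of bottle1, bottle2, bottle3, bottle4 only 3 to 4 are there at a start; the rules pass over those that are not, and their reading is None.
At some moment in a run one of bottle1, bottle2, bottle3, bottle4 may be knocked a few centimetres aside while the robot is not near it.
It also fails if it takes over 210 s, if anything falls off the work surface, if the arm or the gripper's body presses on something with over 40 N, if the wrist force passes 120 N, or if a joint passes its speed limit or range.

## Working session

There is one attempt and no reset: what is moved stays moved. The work goes in short steps, Python scripts to look and compute and a tool call to move; the robot and the scene stay as the last step left them, time stands still between calls to the robot, and variables do not carry over. Pictures are saved under pics/ and viewed, at most 14 in all, crops included, and the job is handed in when it is done.

Besides the shell and the picture viewer there is one more tool, called as a command line: name --argument value ..., lists and objects as JSON in quotes. jog_arm: Moves the arm, as the interface text tells. Its arguments: {"type":"object","properties":{"increments":{"type":"array","items":{"type":"object","properties":{"tx":{"type":"number"},"ty":{"type":"number"},"tz":{"type":"number"},"rx":{"type":"number"},"ry":{"type":"number"},"rz":{"type":"number"},"claw":{"type":"number"}}}},"force":{"type":"number"}},"required":["increments"]}

```bash
mkdir -p pics; ls
cat > h.py <<'E'
import numpy as np, cv2
from bench import ctrl, eyes
from scipy.spatial.transform import Rotation as R
def grab(n):
    s=ctrl.read_state(); im,d=eyes.grab_frame(n); p=eyes.camera_params(n)
    if n=="wrist":
        T=np.eye(4); T[:3,:3]=R.from_euler('xyz',s['tcp_rot'],degrees=True).as_matrix(); T[:3,3]=s['tool_pos']
        W=T@np.array(p['tool_from_camera'])
    else:
        M=np.eye(4); M[:3,:3]=cv2.Rodrigues(np.array(p['rvec'],float))[0]; M[:3,3]=np.ravel(p['tvec']); W=np.linalg.inv(M)
    return im,d,np.array(p['mtx'],float),np.array(p['distortion'],float),W
def cloud(g):
    im,d,K,D,W=g; v,u=np.mgrid[:480,:640]
    n=cv2.undistortPoints(np.stack([u,v],-1).reshape(-1,1,2).astype(float),K,D).reshape(480,640,2)
    P=np.concatenate([n*d[...,None],d[...,None]],-1)@W[:3,:3].T+W[:3,3]
    P[d<=0]=np.nan; return P
E
python3 - <<'E'
from h import *
print(ctrl.read_state())
for n in ("scene","side"):
    g=grab(n); cv2.imwrite(f"pics/{n}0.png",g[0]); np.savez(f"{n}0.npz",im=g[0],P=cloud(g)); print(n,g[4][:3,3],g[4][:3,2])
E
```

```text
pics
{'time': 0.0, 'qpos': array([-7.99746496e+00,  1.79912776e+01,  2.57895363e+00,  7.46911968e+01,
       -6.25738090e-04,  8.19991221e+01]), 'qvel': array([ 0.00478074,  0.02741734,  0.00284848, -0.02609563,  0.09472863,
       -0.00449898]), 'effort': array([-2.90074182e-03, -4.80629075e+01,  2.98531097e+01,  1.95313990e-02,
       -3.83516899e-04, -4.27451073e-05]), 'tool_pos': array([5.74439005e+02, 7.57905629e-02, 1.95718347e+02]), 'tcp_rot': array([-1.79897400e+02, -1.37892183e-02,  9.00034011e+01]), 'ft_force': array([ 0.75932975, -0.37882527,  0.48721549]), 'torque': array([-0.01162111, -0.01354258, -0.00990562]), 'grip_force': 0.0, 'width': 85.31592669545756}
scene [1266.65543178 -237.56288449 1048.20956308] [-0.61154087  0.20122711 -0.76519632]
side [ 151.55299273 1033.20507463  783.55971208] [ 0.2613863  -0.79850571 -0.54227838]
```

View pics/scene0.png

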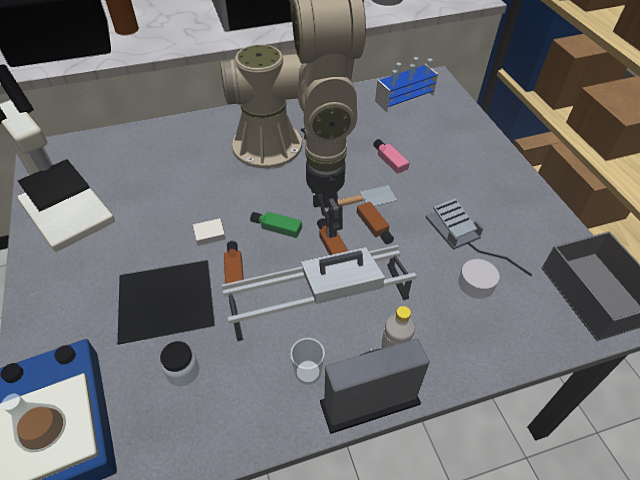

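View pics/side0.png

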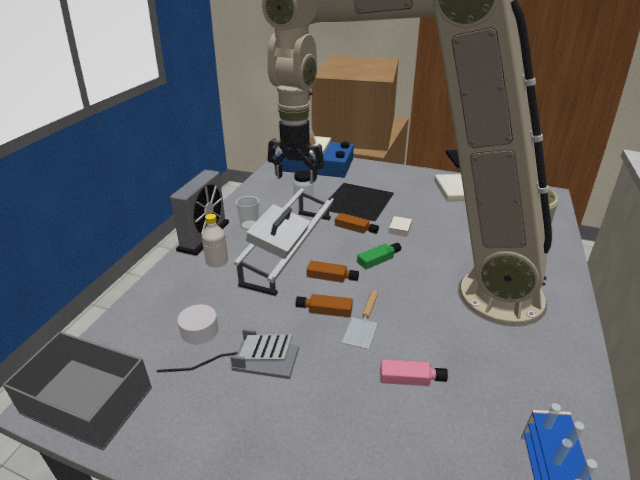

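The scene camera shows the mat at (166,300), the case on the rack at (343,272), and brown bottles at (233,262), (334,238) and (374,221). The pedal is at (455,222). The side camera shows the same three bottles at (355,223), (332,271) and (325,305), and no fourth. Next I measure them.

```bash
cat > seg.py <<'E'
from h import *
def bottles(im,P,zmin=8):
    hsv=cv2.cvtColor(im,cv2.COLOR_BGR2HSV); z=P[...,2]
    m=((hsv[...,0]<14)&(hsv[...,1]>150)&(hsv[...,2]>40)&(z>zmin)&(z<140)&(P[...,0]>250)&(P[...,0]<900)).astype(np.uint8)
    n,l,st,c=cv2.connectedComponentsWithStats(m)
    out=[]
    for i in range(1,n):
        if st[i,4]<60: continue
        Q=P[l==i]; T=Q[Q[:,2]>np.nanpercentile(Q[:,2],95)-5]
        r=cv2.minAreaRect(T[:,:2].astype(np.float32))
        out.append((c[i].round(),len(Q),len(T),np.percentile(Q[:,2],95).round(1),np.round(r[0],1),np.round(r[1],1),round(r[2],1)))
    return out
E
python3 - <<'E'
from seg import *
for n in("scene","side"):
    f=np.load(f"{n}0.npz"); im,P=f['im'],f['P']; print(n)
    for b in bottles(im,P): print(*b)
    z=P[...,2]
    def rect(m,name):
        k,l,st,c=cv2.connectedComponentsWithStats(m.astype(np.uint8)); i=1+st[1:,4].argmax(); Q=P[l==i]
        r=cv2.minAreaRect(Q[:,:2].astype(np.float32)); print(name,c[i].round(),len(Q),np.round(r,1) if 0 else r,np.median(Q[:,2]))
    hsv=cv2.cvtColor(im,cv2.COLOR_BGR2HSV)
    box=(slice(250,350),slice(110,222)) if n=="scene" else (slice(170,225),slice(315,400))
    b=np.zeros((480,640),bool); b[box]=1
    rect(b&(hsv[...,2]<50)&(z<15)&(z>0),"mat")
    # bystander/black cap blobs
    m=(hsv[...,2]<45)&(z>10)&(z<45)&(P[...,0]>250)&(P[...,0]<850)&(abs(P[...,1])<450)
    k,l,st,c=cv2.connectedComponentsWithStats(m.astype(np.uint8))
    for i in range(1,k):
        if st[i,4]>25: print(" dark",c[i].round(),st[i,4],np.median(P[l==i],0).round())
for n,pts in(("scene",[(227,287),(228,319),(398,248),(415,275),(345,262),(322,268),(360,257),(303,266),(383,286),(374,252),(312,299),(430,210),(455,200),(478,222),(455,240),(440,207),(430,203)]),("side",[(280,240),(242,262),(333,203),(275,220),(296,205)])):
    P=np.load(f"{n}0.npz")['P']; print(n); [print(p,P[p[1],p[0]].round(1)) for p in pts]
for n,bx in(("scene",(190,400,220,540)),("side",(190,390,220,400))):
    im=cv2.imread(f"pics/{n}0.png")[bx[0]:bx[1],bx[2]:bx[3]] if 0 else None
im=cv2.imread("pics/scene0.png")
a=cv2.resize(im[190:340,210:490],(784,420),interpolation=cv2.INTER_CUBIC); cv2.imwrite("pics/c1.png",a)
E
```

```text
scene
[373. 216.] 392 284 33.9 [413.8 191.3] [98.6 40.1] 9.7
[333. 242.] 301 227 33.5 [460.4  61.3] [95.9 39.4] 5.7
[232. 266.] 507 411 34.0 [ 464.8 -204.3] [ 41.3 104.6] 81.3
mat [164. 302.] 5868 ((496.848876953125, -380.72625732421875), (217.31500244140625, 200.73297119140625), 84.94583892822266) 3.7583893609095185
 dark [254. 218.] 44 [ 318. -115.   22.]
 dark [321. 222.] 45 [391.  49.  26.]
 dark [387. 238.] 51 [495. 201.  19.]
 dark [232. 245.] 33 [ 396. -191.   26.]
side
[431. 116.] 516 44 132.9 [  357.6 -1172.7] [169.9  29.8] 5.0
[321. 273.] 80 27 28.7 [469.6  87.5] [69.1 10. ] 1.0
[317. 308.] 68 24 28.0 [436.9 221.6] [37.1  8. ] 5.7
[340. 311.] 101 32 27.9 [381.6 212.9] [54.3 15. ] 25.5
mat [360. 201.] 1419 ((494.8353271484375, -375.73065185546875), (221.5157470703125, 194.2197265625), 85.4568099975586) 3.133584514713334
 dark [301. 207.] 27 [ 650. -224.   27.]
 dark [373. 228.] 58 [ 395. -182.   21.]
 dark [397. 247.] 52 [ 305. -102.   23.]
 dark [353. 275.] 74 [389.  70.  23.]
 dark [241. 278.] 39 [662. 185.  27.]
 dark [272. 288.] 42 [573. 189.  23.]
 dark [300. 302.] 85 [485. 218.  23.]
scene
(227, 287) [ 547.  -230.7   58.7]
(228, 319) [ 652.5 -245.2   88.5]
(398, 248) [560.3 199.6  59.4]
(415, 275) [670.2 190.3  92.3]
(345, 262) [594.   44.8 104.6]
(322, 268) [613.8 -18.3 131.8]
(360, 257) [615.2  71.8 138.7]
(303, 266) [573.5 -51.5 101.8]
(383, 286) [681.7 104.7 100.8]
(374, 252) [562.9 133.   71.6]
(312, 299) [661.3 -56.9  92.6]
(430, 210) [416.5 368.3  -1.2]
(455, 200) [445.7 419.4  51.5]
(478, 222) [497.7 475.4  -2.2]
(455, 240) [562.4 362.7  34.1]
(440, 207) [455.8 369.6  49.6]
(430, 203) [390.6 380.9  -2.2]
side
(280, 240) [587.8  90.8 105.4]
(242, 262) [657.5 179.7  78.1]
(333, 203) [ 571.5 -326.6    3.3]
(275, 220) [633.6  17.4 116.8]
(296, 205) [ 690.8 -279.1   -1.2]
```

View pics/c1.png

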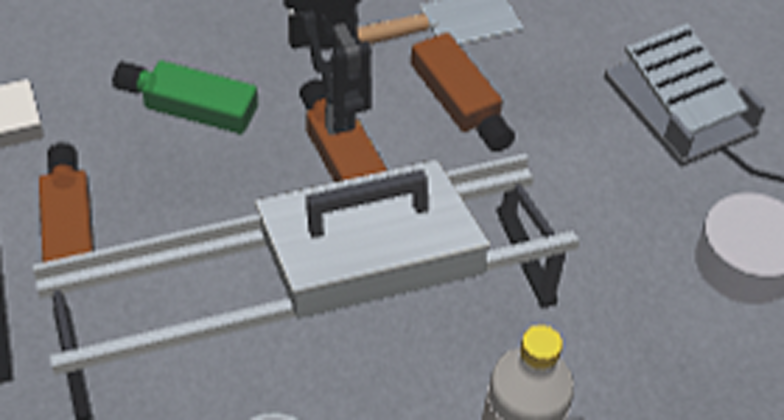

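The crop shows the case handle running along the rack and the rack turned only a few degrees. Bottle A (right) has its cap outward, while B and C have their caps towards the robot. I'll raise the arm for an overhead wrist view to get better accuracy.

jog_arm --increments '[{"tz": 0.04}, {"tz": 0.08}, {"tz": 0.12}, {"tz": 0.16}, {"tz": 0.2}, {"tz": 0.23}, {"tz": 0.23}, {"tz": 0.23}, {"tz": 0.23}]'

```text
invalid input
```

Run:
```python
from seg import *
g=grab("wrist"); P=cloud(g); cv2.imwrite("pics/w1.png",g[0]); np.savez("w1.npz",im=g[0],P=P)
s=ctrl.read_state(); print(s['time'],s['tool_pos'],s['qpos'].round(1),g[4].round(3)[:3])
for b in bottles(g[0],P): print(*b)
```

```text
0.15 [5.74579616e+02 4.59118762e-02 1.95900458e+02] [-8.  18.   2.6 74.7 -0.  82. ] [[ 1.00000e+00 -0.00000e+00 -2.00000e-03  5.76205e+02]
 [-1.00000e-03 -9.46000e-01 -3.24000e-01  8.38960e+01]
 [-2.00000e-03  3.24000e-01 -9.46000e-01  3.71988e+02]]
```

View pics/w1.png

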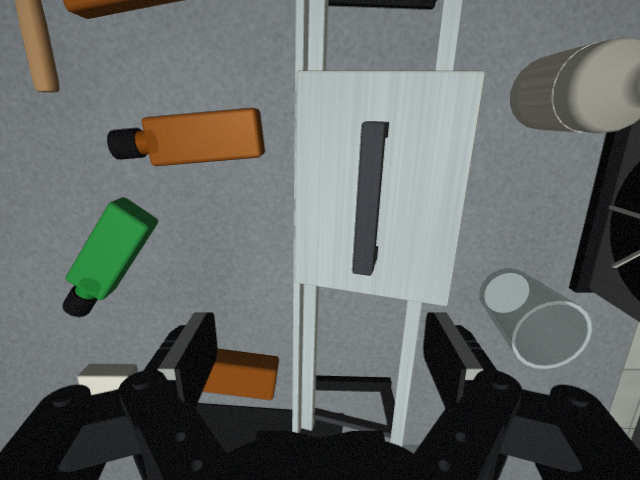

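The wrist view shows the handle bar from (374,125) to (364,270), the case edges from x=297 to 480, the rail strips at x≈312 and 450, and bottle B at (205,137).

Run:
```python
from seg import *
f=np.load("w1.npz"); im,P=f['im'],f['P']
v,u=np.mgrid[:480,:640]
g=im.max(-1); z=P[...,2]
m=(u>345)&(u<395)&(v>115)&(v<280)&(z>115)
Q=P[m]; r=cv2.minAreaRect(Q[:,:2].astype(np.float32)); print("handle",len(Q),r,np.percentile(Q[:,2],[5,50,95]))
m=(u>290)&(u<490)&(v>65)&(v<310)&(z>70)&(z<125)&(g>120)
m=cv2.erode(m.astype(np.uint8),np.ones((3,3)))>0
Q=P[m]; r=cv2.minAreaRect(Q[:,:2].astype(np.float32)); print("lid",len(Q),r)
A=np.c_[Q[:,:2],np.ones(len(Q))]; print("plane",np.linalg.lstsq(A,Q[:,2],rcond=None)[0], Q.mean(0))
for p in [(312,30),(450,30),(308,340),(405,340),(300,72),(483,73),(295,282),(446,304),(312,64),(447,66),(308,292),(411,308)]: print(p,P[p[1],p[0]].round(1))
hsv=cv2.cvtColor(im,cv2.COLOR_BGR2HSV)
m=(hsv[...,0]<20)&(hsv[...,1]>120)
k,l,st,c=cv2.connectedComponentsWithStats(m.astype(np.uint8))
for i in range(1,k):
    if st[i,4]>100:
        Q=P[l==i]; Q=Q[np.isfinite(Q[:,0])]; T=Q[Q[:,2]>22]; print(c[i].round(),st[i,4],len(T),cv2.minAreaRect(T[:,:2].astype(np.float32)) if len(T)>5 else '')
print(P[143,124],hsv[137,205],hsv[375,245])
```

```text
handle 3691 ((612.11865234375, 22.20505142211914), (33.887123107910156, 117.90272521972656), 3.7368056774139404) [137.19209631 143.79529117 145.6932282 ]
lid 29884 ((612.8414916992188, 19.83422088623047), (196.55020141601562, 112.63980865478516), 88.22209930419922)
plane [ 2.79781048e-01 -7.92009826e-03 -6.27027366e+01] [615.5045401   40.30809732 109.1845244 ]
(312, 30) [569.8 145.   60.1]
(450, 30) [665.6 139.7  87. ]
(308, 340) [ 563.8 -126.6   61.9]
(405, 340) [ 653.4 -110.4   85.7]
(300, 72) [561.8 112.7  92.2]
(483, 73) [nan nan nan]
(295, 282) [554.6 -49.1  92. ]
(446, 304) [671.3 -51.4 125.8]
(312, 64) [569.6 121.8  59.4]
(447, 66) [665.9 117.1  87.3]
(308, 292) [564.3 -74.8  59.9]
(411, 308) [655.9 -76.8  86.8]
[45. 50.] 832 0 
[107.   6.] 1204 550 ((396.0811767578125, 170.30984497070312), (61.12563705444336, 7.961550712585449), 1.0266799926757812)
[201. 137.] 5950 5720 ((462.1251220703125, 64.49517822265625), (115.32870483398438, 43.24969482421875), 4.626147270202637)
[242. 374.] 2900 2221 ((521.7135620117188, -128.63693237304688), (231.02342224121094, 77.05213928222656), 65.95269775390625)
[396.4732229   60.31391833  28.11396653] [ 14 179 160] [ 14 211 134]
```

jog_arm --increments '[{"tx": 0, "ty": 0, "tz": 0, "rx": 0, "ry": 0, "rz": 0, "claw": 1}]' --force 40

```text
time: 0.25
tool_pos: [574.8, 0.0, 196.2]
tcp_rot: [-180.0, -0.0, 90.0]
ft_force: [0.0, 0.7, -1.2]
width: 85.3
grip_force: 0.0
```

Run:
```python
from seg import *
f=np.load("w1.npz"); im,P=f['im'],f['P']
v,u=np.mgrid[:480,:640]; z=P[...,2]
m=(u>345)&(u<395)&(v>115)&(v<280)&(z>134)&(im.max(-1)<110)
Q=P[m]; r=cv2.minAreaRect(Q[:,:2].astype(np.float32)); print("handle",len(Q),r,np.median(Q,0))
for vv in (140,165,190,215,240,260):
    k=np.where(m[vv])[0]; print(vv,k.min(),k.max(),P[vv,k].min(0).round(1),P[vv,k].max(0).round(1),np.median(P[vv,k],0).round(1))
```

```text
handle 3485 ((607.0580444335938, 30.5300235748291), (100.001953125, 16.1229190826416), 88.15502166748047) [606.27473809  36.25552003 143.89352025]
140 361 384 [600.9  69.4 137. ] [615.7  69.9 146. ] [607.5  69.8 144.3]
165 359 382 [600.1  53.9 136.2] [615.4  55.2 145.9] [606.9  54.9 144.1]
190 358 380 [600.1  37.9 136.5] [614.9  39.6 145.4] [606.8  39.4 143.9]
215 356 378 [599.2  20.8 135.2] [614.7  23.5 145.5] [606.1  23.1 144. ]
240 354 375 [598.5   4.8 140.3] [612.7   6.7 145.7] [605.2   6.  143.9]
260 353 374 [598.1 -11.8 134.8] [613.6  -7.4 145.7] [605.1  -8.1 144. ]
```

jog_arm --increments '[{"tx": 0.012, "ty": 0.015, "tz": 0, "rx": 0, "ry": -8, "rz": -1, "claw": 1}, {"tx": 0.023, "ty": 0.0305, "tz": -0.015, "rx": 0, "ry": -16, "rz": -1.9, "claw": 1}, {"tx": 0.023, "ty": 0.0305, "tz": -0.0195, "rx": 0, "ry": -16, "rz": -1.9, "claw": 1}, {"tx": 0.028, "ty": 0.0305, "tz": -0.038, "rx": 0, "ry": -16, "rz": -1.9, "claw": 1}, {"tx": 0.034, "ty": 0.0305, "tz": -0.058, "rx": 0, "ry": -16, "rz": -1.9, "claw": 1}, {"tx": 0.0395, "ty": 0.0305, "tz": -0.0775, "rx": 0, "ry": -16, "rz": -1.9, "claw": 1}, {"tx": 0.0395, "ty": 0.0305, "tz": -0.0775, "rx": 0, "ry": -16, "rz": -1.9, "claw": 1}, {"tx": 0.0395, "ty": 0.0305, "tz": -0.0775, "rx": 0, "ry": -16, "rz": -1.9, "claw": 1}]' --force 60

```text
time: 1.05
tool_pos: [615.3, 30.0, 119.8]
tcp_rot: [164.1, -0.2, 88.1]
ft_force: [-0.5, -0.1, 0.2]
width: 85.5
grip_force: 0.0
```

jog_arm --increments '[{"tx": 0, "ty": 0, "tz": 0, "rx": 0, "ry": 0, "rz": 0, "claw": 0}, {"tx": 0, "ty": 0, "tz": 0, "rx": 0, "ry": 0, "rz": 0, "claw": 0}, {"tx": 0, "ty": 0, "tz": 0, "rx": 0, "ry": 0, "rz": 0, "claw": 0}, {"tx": 0, "ty": 0, "tz": 0, "rx": 0, "ry": 0, "rz": 0, "claw": 0}, {"tx": 0, "ty": 0, "tz": 0, "rx": 0, "ry": 0, "rz": 0, "claw": 0}, {"tx": 0, "ty": 0, "tz": 0, "rx": 0, "ry": 0, "rz": 0, "claw": 0}, {"tx": 0, "ty": 0, "tz": 0, "rx": 0, "ry": 0, "rz": 0, "claw": 0}, {"tx": 0, "ty": 0, "tz": 0, "rx": 0, "ry": 0, "rz": 0, "claw": 0}]' --force 60

```text
time: 1.85
tool_pos: [614.5, 30.5, 119.1]
tcp_rot: [164.0, -0.3, 88.1]
ft_force: [0.0, 0.4, -0.5]
width: -0.0
grip_force: 0.0
```

Run:
```python
from seg import *
w=grab("wrist")[0]; s=grab("side"); c=grab("scene")
np.savez("s1.npz",im=s[0],P=cloud(s)); np.savez("c1.npz",im=c[0],P=cloud(c))
f=lambda im:cv2.resize(im,(400,300),interpolation=cv2.INTER_CUBIC)
a=np.vstack([np.hstack([f(w),f(s[0][160:310,200:400])]),np.hstack([f(c[0][170:320,260:460]),f(c[0][230:305,300:400])])]); cv2.imwrite("pics/m1.png",a)
```

```text
(no output)
```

View pics/m1.png

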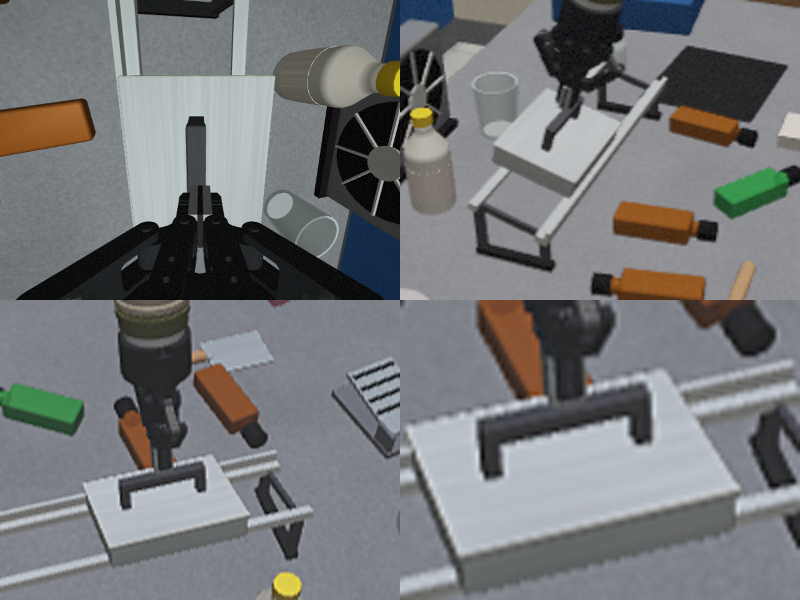

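The bar and fingers overlap at the small scale, so I need an enlarged crop to see whether the bar is between the pads.

Run:
```python
from seg import *
s=ctrl.read_state(); print(s['width'],s['grip_force'],s['tool_pos'])
w=grab("wrist"); P=cloud(w); im=w[0]
c=np.load("c1.npz")['im']
f=lambda im:cv2.resize(im,(400,500),interpolation=cv2.INTER_CUBIC)
a=np.hstack([f(im[170:420,230:430]),f(c[215:290,310:370])]); a=cv2.convertScaleAbs(a,alpha=2.2,beta=10); cv2.imwrite("pics/m2.png",a)
for p in [(314,200),(314,250),(314,280),(325,330),(340,330),(325,380),(325,400),(300,330)]: print(p,P[p[1],p[0]].round(1))
```

```text
0.10394096135283856 0.0 [614.51704031  30.4903145  119.07152233]
(314, 200) [607.9  80.7 142.7]
(314, 250) [606.8  58.7 143.5]
(314, 280) [605.9  45.  145. ]
(325, 330) [600.3  42.  180.3]
(340, 330) [607.8  37.  174.7]
(325, 380) [595.3  34.  196. ]
(325, 400) [594.9  26.6 196.6]
(300, 330) [592.9  38.5 172. ]
```

View pics/m2.png

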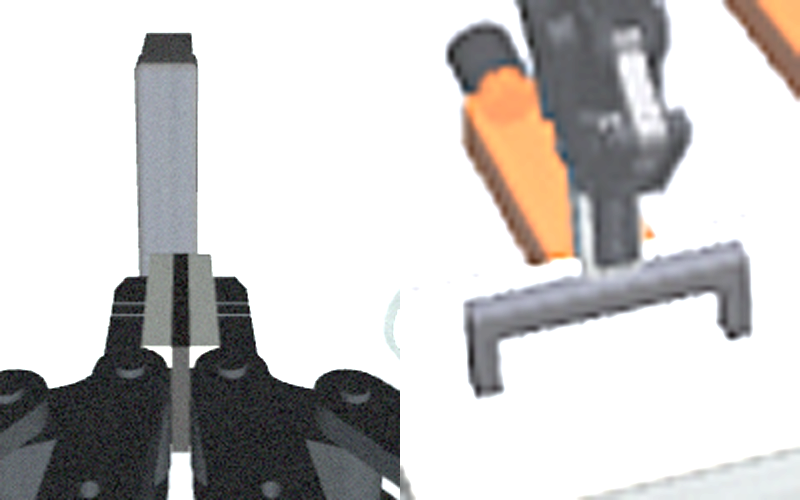

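Run:
```python
from seg import *
print(ctrl.grasp_offset,[a for a in dir(ctrl) if a[0]!='_'])
P=np.load("c1.npz")['P']
for y in range(225,262,4): print(y,[P[y,x].round(0).tolist() for x in (338,342,346)])
# TCP & grasp point projected in each camera
s=ctrl.read_state(); Rt=R.from_euler('xyz',s['tcp_rot'],degrees=True).as_matrix()
for n in("scene","side"):
    p=eyes.camera_params(n)
    pts=np.array([s['tool_pos']-k*Rt[:,2] for k in(0,19,40)])
    print(n,cv2.projectPoints(pts,np.array(p['rvec'],float),np.array(p['tvec'],float),np.array(p['mtx'],float),np.array(p['distortion'],float))[0].reshape(-1,2).round(1))
```

```text
18.700000000000003 ['Unreachable', 'close_job', 'grasp_offset', 'read_state']
225 [[606.0, 18.0, 257.0], [616.0, 23.0, 265.0], [619.0, 31.0, 266.0]]
229 [[604.0, 20.0, 240.0], [607.0, 27.0, 242.0], [626.0, 28.0, 262.0]]
233 [[600.0, 21.0, 223.0], [630.0, 19.0, 256.0], [633.0, 26.0, 257.0]]
237 [[602.0, 21.0, 212.0], [636.0, 17.0, 252.0], [636.0, 25.0, 249.0]]
241 [[611.0, 18.0, 210.0], [630.0, 19.0, 231.0], [627.0, 30.0, 224.0]]
245 [[602.0, 22.0, 185.0], [605.0, 30.0, 185.0], [603.0, 41.0, 178.0]]
249 [[604.0, 22.0, 173.0], [607.0, 30.0, 174.0], [607.0, 40.0, 169.0]]
253 [[605.0, 22.0, 161.0], [613.0, 28.0, 167.0], [610.0, 39.0, 159.0]]
257 [[605.0, 22.0, 145.0], [609.0, 30.0, 147.0], [611.0, 39.0, 146.0]]
261 [[614.0, 19.0, 144.0], [613.0, 29.0, 138.0], [593.0, 47.0, 107.0]]
scene [[342.4 266.4]
 [342.  259.8]
 [341.5 252.3]]
side [[279.4 222.8]
 [280.9 217.4]
 [282.5 211.3]]
```

Run:
```python
from seg import *
s=ctrl.read_state(); Rt=R.from_euler('xyz',s['tcp_rot'],degrees=True).as_matrix()
g=grab("wrist"); P=cloud(g); T=(P-s['tool_pos'])@Rt
for v in range(285,350,6): print(v,[T[v,u].round(0).tolist() for u in (306,312,326,332)])
print(np.array(eyes.camera_params("wrist")['tool_from_camera']).round(3))
```

```text
285 [[11.0, -5.0, -26.0], [12.0, -3.0, -27.0], [10.0, 4.0, -25.0], [-6.0, 8.0, 9.0]]
291 [[9.0, -5.0, -27.0], [8.0, -3.0, -27.0], [8.0, 4.0, -26.0], [-10.0, 8.0, 9.0]]
297 [[11.0, -5.0, -38.0], [11.0, -2.0, -37.0], [12.0, 4.0, -38.0], [11.0, 6.0, -37.0]]
303 [[12.0, -5.0, -44.0], [12.0, -2.0, -45.0], [12.0, 3.0, -43.0], [11.0, 6.0, -42.0]]
309 [[11.0, -5.0, -46.0], [11.0, -2.0, -47.0], [11.0, 3.0, -48.0], [11.0, 6.0, -47.0]]
315 [[12.0, -4.0, -53.0], [11.0, -2.0, -53.0], [11.0, 3.0, -52.0], [11.0, 6.0, -52.0]]
321 [[11.0, -4.0, -57.0], [12.0, -2.0, -57.0], [12.0, 3.0, -58.0], [11.0, 6.0, -57.0]]
327 [[12.0, -4.0, -61.0], [11.0, -2.0, -61.0], [11.0, 3.0, -61.0], [12.0, 5.0, -62.0]]
333 [[11.0, -4.0, -64.0], [12.0, -2.0, -65.0], [11.0, 3.0, -65.0], [11.0, 5.0, -64.0]]
339 [[11.0, -4.0, -68.0], [11.0, -2.0, -68.0], [12.0, 3.0, -69.0], [11.0, 5.0, -67.0]]
345 [[13.0, -4.0, -74.0], [11.0, -2.0, -71.0], [11.0, 3.0, -71.0], [10.0, 5.0, -70.0]]
[[-1.00000e-03 -9.46000e-01 -3.25000e-01  8.39210e+01]
 [ 1.00000e+00 -0.00000e+00 -0.00000e+00  1.03900e+00]
 [ 0.00000e+00 -3.25000e-01  9.46000e-01 -1.75817e+02]
 [ 0.00000e+00  0.00000e+00  0.00000e+00  1.00000e+00]]
```

Run:
```python
from seg import *
P=np.load("w1.npz")['P']; s=np.array([574.6,0.05,195.9]); Rt=R.from_euler('xyz',[-179.9,-.01,90.],degrees=True).as_matrix()
T=(P-s)@Rt
for v in range(306,400,8): print(v,[T[v,u].round(0).tolist() for u in (175,190,205,211,430,436,455,470)])
```

```text
306 [[-124.0, -166.0, 198.0], [-124.0, -149.0, 197.0], [-124.0, -131.0, 197.0], [-124.0, -124.0, 197.0], [-125.0, 128.0, 198.0], [-123.0, 134.0, 196.0], [-123.0, 156.0, 196.0], [-124.0, 174.0, 196.0]]
314 [[-134.0, -167.0, 197.0], [-135.0, -150.0, 198.0], [11.0, -43.0, -51.0], [10.0, -42.0, -49.0], [11.0, 44.0, -51.0], [11.0, 46.0, -51.0], [-134.0, 158.0, 196.0], [-134.0, 175.0, 196.0]]
322 [[-146.0, -169.0, 199.0], [12.0, -46.0, -59.0], [11.0, -41.0, -58.0], [7.0, -41.0, -51.0], [8.0, 44.0, -53.0], [12.0, 44.0, -59.0], [-145.0, 159.0, 196.0], [-144.0, 176.0, 196.0]]
330 [[8.0, -53.0, -57.0], [12.0, -45.0, -63.0], [8.0, -42.0, -58.0], [4.0, -42.0, -52.0], [6.0, 44.0, -55.0], [9.0, 44.0, -60.0], [11.0, 50.0, -63.0], [-156.0, 178.0, 197.0]]
338 [[7.0, -52.0, -61.0], [11.0, -44.0, -67.0], [6.0, -41.0, -60.0], [1.0, -42.0, -52.0], [2.0, 44.0, -55.0], [nan, nan, nan], [11.0, 48.0, -67.0], [8.0, 56.0, -63.0]]
346 [[11.0, -47.0, -73.0], [12.0, -42.0, -73.0], [3.0, -42.0, -60.0], [-2.0, -42.0, -54.0], [-0.0, 44.0, -56.0], [4.0, 44.0, -63.0], [12.0, 46.0, -74.0], [8.0, 54.0, -67.0]]
354 [[11.
[... 370 characters left out ...]
[5.0, -41.0, -77.0], [-5.0, -41.0, -65.0], [-10.0, -41.0, -58.0], [-9.0, 44.0, -59.0], [-5.0, 44.0, -65.0], [8.0, 44.0, -81.0], [11.0, 47.0, -85.0]]
378 [[7.0, -44.0, -83.0], [3.0, -41.0, -78.0], [-8.0, -41.0, -65.0], [-199.0, -123.0, 167.0], [-224.0, 138.0, 196.0], [-7.0, 44.0, -66.0], [6.0, 44.0, -82.0], [8.0, 47.0, -84.0]]
386 [[5.0, -43.0, -85.0], [-0.0, -41.0, -78.0], [-210.0, -131.0, 166.0], [-210.0, -124.0, 166.0], [-236.0, 139.0, 196.0], [-10.0, 44.0, -67.0], [3.0, 44.0, -82.0], [13.0, 43.0, -93.0]]
394 [[13.0, -38.0, -96.0], [-2.0, -41.0, -80.0], [-249.0, -144.0, 197.0], [-249.0, -136.0, 197.0], [-249.0, 140.0, 197.0], [-249.0, 148.0, 196.0], [1.0, 44.0, -83.0], [13.0, 42.0, -96.0]]
```

jog_arm --increments '[{"tx": -0.005, "ty": 0, "tz": 0.02, "rx": 0, "ry": 0, "rz": 0, "claw": 0.2}, {"tx": -0.005, "ty": 0, "tz": 0.02, "rx": 0, "ry": 0, "rz": 0, "claw": 0.2}, {"tx": -0.005, "ty": 0, "tz": 0.02, "rx": 0, "ry": 0, "rz": 0, "claw": 0.2}, {"tx": -0.005, "ty": 0, "tz": 0.02, "rx": 0, "ry": 0, "rz": 0, "claw": 0.2}]'

```text
time: 2.5
tool_pos: [609.3, 30.5, 138.4]
tcp_rot: [164.0, -0.3, 88.1]
ft_force: [-0.3, 0.3, 1.0]
width: 16.7
grip_force: 0.0
```

Run:
```python
from seg import *
s=ctrl.read_state(); Rt=R.from_euler('xyz',s['tcp_rot'],degrees=True).as_matrix(); print(s['width'],s['ft_force'])
for n in("wrist","scene"):
  g=grab(n); P=cloud(g); T=(P-s['tool_pos'])@Rt
  m=(np.abs(T[...,0])<14)&(np.abs(T[...,1])<35)&(T[...,2]>-75)&(T[...,2]<-5)
  Q=T[m]; print(n)
  for a in range(-75,-5,5):
    q=Q[(Q[:,2]>=a)&(Q[:,2]<a+5)]
    if len(q): print(a,len(q),q.min(0).round(),q.max(0).round())
```

```text
16.74644870660207 [-0.3110737   0.33174337  1.02682054]
wrist
-75 966 [-11. -27. -75.] [ 13.  29. -70.]
-70 531 [-11. -21. -70.] [ 13.  23. -65.]
-65 653 [-10. -21. -65.] [ 12.  23. -60.]
-60 574 [ -9. -21. -60.] [ 12.  23. -55.]
-55 534 [-11. -21. -55.] [ 12.  23. -50.]
-50 492 [-11. -21. -50.] [ 12.  23. -45.]
-45 418 [ -5. -21. -45.] [ 12.  23. -40.]
-40 198 [-10. -19. -40.] [ 12.  21. -35.]
-35 26 [  1. -12. -35.] [ 10.   9. -32.]
-10 1256 [-14.  -9.  -8.] [14.  4. -5.]
scene
-75 10 [-12. -15. -74.] [ -1.  21. -70.]
-70 15 [-12. -16. -70.] [  4.  21. -66.]
-65 27 [-12. -11. -65.] [  8.  23. -60.]
-60 23 [-12. -12. -60.] [  9.  23. -56.]
-55 23 [-13. -12. -55.] [ 10.  25. -51.]
-50 28 [-12. -16. -50.] [ 10.  22. -45.]
-45 18 [-12. -13. -45.] [ 10.  20. -40.]
-40 14 [-11. -11. -40.] [ 10.  15. -35.]
-15 7 [-13.  -7. -12.] [ 12.   6. -10.]
-10 50 [-13. -12. -10.] [14.  6. -5.]
```

The measurements agree across both cameras. The real finger ends sit about 35 mm behind the reported TCP when shut, and 48 mm when open. That is why the gripper closed above the bar. I'll go 35 mm deeper along the tool and watch the force.

jog_arm --increments '[{"tx": 0, "ty": 0, "tz": 0, "rx": 0, "ry": 0, "rz": 0, "claw": 0.7}, {"tx": 0, "ty": 0, "tz": 0, "rx": 0, "ry": 0, "rz": 0, "claw": 0.7}, {"tx": 0, "ty": 0, "tz": 0, "rx": 0, "ry": 0, "rz": 0, "claw": 0.7}, {"tx": 0.003, "ty": 0, "tz": -0.011, "rx": 0, "ry": 0, "rz": 0, "claw": 0.7}, {"tx": 0.006, "ty": 0, "tz": -0.022, "rx": 0, "ry": 0, "rz": 0, "claw": 0.7}, {"tx": 0.009, "ty": 0, "tz": -0.033, "rx": 0, "ry": 0, "rz": 0, "claw": 0.7}, {"tx": 0.012, "ty": 0, "tz": -0.043, "rx": 0, "ry": 0, "rz": 0, "claw": 0.7}, {"tx": 0.0145, "ty": 0, "tz": -0.052, "rx": 0, "ry": 0, "rz": 0, "claw": 0.7}, {"tx": 0.0145, "ty": 0, "tz": -0.052, "rx": 0, "ry": 0, "rz": 0, "claw": 0.7}, {"tx": 0.0145, "ty": 0, "tz": -0.052, "rx": 0, "ry": 0, "rz": 0, "claw": 0.7}]'

```text
time: 3.6
tool_pos: [623.9, 30.5, 86.7]
tcp_rot: [164.0, -0.3, 88.1]
ft_force: [0.0, -0.2, -0.0]
width: 59.8
grip_force: 0.0
```

jog_arm --increments '[{"tx": 0, "ty": 0, "tz": 0, "rx": 0, "ry": 0, "rz": 0, "claw": 0}, {"tx": 0, "ty": 0, "tz": 0, "rx": 0, "ry": 0, "rz": 0, "claw": 0}, {"tx": 0, "ty": 0, "tz": 0, "rx": 0, "ry": 0, "rz": 0, "claw": 0}, {"tx": 0, "ty": 0, "tz": 0, "rx": 0, "ry": 0, "rz": 0, "claw": 0}, {"tx": 0, "ty": 0, "tz": 0, "rx": 0, "ry": 0, "rz": 0, "claw": 0}, {"tx": 0, "ty": 0, "tz": 0, "rx": 0, "ry": 0, "rz": 0, "claw": 0}, {"tx": 0, "ty": 0, "tz": 0, "rx": 0, "ry": 0, "rz": 0, "claw": 0}]' --force 60

```text
time: 4.3
tool_pos: [622.4, 30.6, 86.7]
tcp_rot: [164.1, -0.3, 88.1]
ft_force: [-5.2, -0.4, 2.1]
width: 13.0
grip_force: 61.6
```

jog_arm --increments '[{"tx": -0.004, "ty": 0, "tz": 0.015, "rx": 0, "ry": 0, "rz": 0, "claw": 0}, {"tx": -0.008, "ty": 0, "tz": 0.04, "rx": 0, "ry": 0, "rz": 0, "claw": 0}, {"tx": -0.008, "ty": 0, "tz": 0.07, "rx": 0, "ry": 3, "rz": 0, "claw": 0}, {"tx": -0.01, "ty": -0.02, "tz": 0.1, "rx": 0, "ry": 7, "rz": 0, "claw": 0}, {"tx": -0.02, "ty": -0.05, "tz": 0.12, "rx": 0, "ry": 12, "rz": -1, "claw": 0}, {"tx": -0.03, "ty": -0.09, "tz": 0.12, "rx": 0, "ry": 16, "rz": -2, "claw": 0}, {"tx": -0.045, "ty": -0.13, "tz": 0.12, "rx": 0, "ry": 16, "rz": -3, "claw": 0}, {"tx": -0.055, "ty": -0.17, "tz": 0.12, "rx": 0, "ry": 16, "rz": -3, "claw": 0}, {"tx": -0.067, "ty": -0.21, "tz": 0.12, "rx": 0, "ry": 16, "rz": -3, "claw": 0}, {"tx": -0.08, "ty": -0.25, "tz": 0.12, "rx": 0, "ry": 16, "rz": -3, "claw": 0}, {"tx": -0.09, "ty": -0.29, "tz": 0.12, "rx": 0, "ry": 16, "rz": -3, "claw": 0}, {"tx": -0.103, "ty": -0.33, "tz": 0.12, "rx": 0, "ry": 16, "rz": -3, "claw": 0}, {"tx": -0.115, "ty": -0.37, "tz": 0.11, "rx": 0, "ry": 16, "rz": -3, "claw": 0}, {"tx": -0.128, "ty": -0.4, "tz": 0.09, "rx": 0, "ry": 16, "rz": -3, "claw": 0}, {"tx": -0.128, "ty": -0.408, "tz": 0.05, "rx": 0, "ry": 16, "rz": -3, "claw": 0}, {"tx": -0.128, "ty": -0.408, "tz": 0.01, "rx": 0, "ry": 16, "rz": -3, "claw": 0}, {"tx": -0.128, "ty": -0.408, "tz": -0.03, "rx": 0, "ry": 16, "rz": -3, "claw": 0}, {"tx": -0.128, "ty": -0.408, "tz": -0.05, "rx": 0, "ry": 16, "rz": -3, "claw": 0}, {"tx": -0.128, "ty": -0.408, "tz": -0.05, "rx": 0, "ry": 16, "rz": -3, "claw": 0}, {"tx": -0.128, "ty": -0.408, "tz": -0.05, "rx": 0, "ry": 16, "rz": -3, "claw": 0}]'

```text
time: 6.3
tool_pos: [495.9, -377.4, 36.9]
tcp_rot: [-180.0, 0.6, 85.2]
ft_force: [-0.4, 0.2, -3.4]
width: 12.6
grip_force: 60.5
```

jog_arm --increments '[{"tx": 0, "ty": 0, "tz": -0.01, "rx": 0, "ry": 0, "rz": 0, "claw": 0}, {"tx": 0, "ty": 0, "tz": -0.016, "rx": 0, "ry": 0, "rz": 0, "claw": 0}, {"tx": 0, "ty": 0, "tz": -0.02, "rx": 0, "ry": 0, "rz": 0, "claw": 0}, {"tx": 0, "ty": 0, "tz": -0.022, "rx": 0, "ry": 0, "rz": 0, "claw": 0}, {"tx": 0, "ty": 0, "tz": -0.022, "rx": 0, "ry": 0, "rz": 0, "claw": 0}, {"tx": 0, "ty": 0, "tz": -0.022, "rx": 0, "ry": 0, "rz": 0, "claw": 0}]'

```text
time: 6.9
tool_pos: [496.2, -377.6, 15.4]
tcp_rot: [180.0, 0.7, 85.2]
ft_force: [0.6, 0.2, -4.9]
width: 12.8
grip_force: 60.4
```

jog_arm --increments '[{"tx": 0, "ty": 0, "tz": -0.0015, "rx": 0, "ry": 0, "rz": 0, "claw": 0}, {"tx": 0, "ty": 0, "tz": -0.0025, "rx": 0, "ry": 0, "rz": 0, "claw": 0}, {"tx": 0, "ty": 0, "tz": -0.0025, "rx": 0, "ry": 0, "rz": 0, "claw": 0}]'

```text
time: 7.2
tool_pos: [496.2, -378.2, 13.3]
tcp_rot: [179.9, 0.7, 85.1]
ft_force: [-2.5, -1.7, -0.3]
width: 12.8
grip_force: 61.1
```

Contact has started, so I'll release. Then I'll lift and move over the bottles to look.

jog_arm --increments '[{"tx": 0, "ty": 0, "tz": -0.001, "rx": 0, "ry": 0, "rz": 0, "claw": 0.3}, {"tx": 0, "ty": 0, "tz": -0.001, "rx": 0, "ry": 0, "rz": 0, "claw": 0.6}, {"tx": 0, "ty": 0, "tz": -0.001, "rx": 0, "ry": 0, "rz": 0, "claw": 0.6}, {"tx": 0, "ty": 0, "tz": -0.001, "rx": 0, "ry": 0, "rz": 0, "claw": 0.6}, {"tx": 0, "ty": 0, "tz": 0.02, "rx": 0, "ry": 0, "rz": 0, "claw": 0.6}, {"tx": 0, "ty": 0, "tz": 0.06, "rx": 0, "ry": 0, "rz": 0, "claw": 1}, {"tx": 0, "ty": 0.02, "tz": 0.11, "rx": 0, "ry": 0, "rz": 0, "claw": 1}, {"tx": 0, "ty": 0.06, "tz": 0.15, "rx": 0, "ry": 0, "rz": 0, "claw": 1}, {"tx": 0, "ty": 0.1, "tz": 0.19, "rx": 0, "ry": 0, "rz": 0, "claw": 1}, {"tx": -0.01, "ty": 0.145, "tz": 0.23, "rx": 0, "ry": 0, "rz": 0, "claw": 1}, {"tx": -0.02, "ty": 0.19, "tz": 0.23, "rx": 0, "ry": 0, "rz": 0, "claw": 1}, {"tx": -0.02, "ty": 0.23, "tz": 0.23, "rx": 0, "ry": 0, "rz": 3, "claw": 1}, {"tx": -0.02, "ty": 0.27, "tz": 0.23, "rx": 0, "ry": 0, "rz": 5, "claw": 1}, {"tx": -0.02, "ty": 0.31, "tz": 0.23, "rx": 0, "ry": 0, "rz": 5, "claw": 1}, {"tx": -0.02, "ty": 0.35, "tz": 0.23, "rx": 0, "ry": 0, "rz": 5, "claw": 1}, {"tx": -0.02, "ty": 0.35, "tz": 0.23, "rx": 0, "ry": 0, "rz": 5, "claw": 1}, {"tx": -0.02, "ty": 0.35, "tz": 0.23, "rx": 0, "ry": 0, "rz": 5, "claw": 1}]'

```text
time: 8.9
tool_pos: [476.1, -26.8, 242.9]
tcp_rot: [179.9, 0.7, 90.3]
ft_force: [0.2, 0.1, -0.4]
width: 85.3
grip_force: 0.0
```

```bash
cat > look.py <<'E'
from seg import *
import sys
def brown(g,P,zt,zhi,lab=""):
    hsv=cv2.cvtColor(g[0],cv2.COLOR_BGR2HSV)
    m=((hsv[...,0]<16)&(hsv[...,1]>150)&(P[...,0]>250)&(P[...,0]<900)).astype(np.uint8)
    k,l,st,c=cv2.connectedComponentsWithStats(m)
    for i in range(1,k):
        if st[i,4]<150: continue
        T=P[l==i]; T=T[(T[:,2]>zt)&(T[:,2]<zhi)]
        if len(T)<60: continue
        r=cv2.minAreaRect(T[:,:2].astype(np.float32)); print(lab,c[i].round(),st[i,4],len(T),np.median(T[:,2]).round(1),np.round(r[0],1),np.round(r[1],1),round(r[2],1))
def caps(g,P,lab=""):
    m=((g[0].max(-1)<45)&(P[...,2]>14)&(P[...,2]<40)&(P[...,0]>250)&(P[...,0]<900)).astype(np.uint8)
    k,l,st,c=cv2.connectedComponentsWithStats(m)
    for i in range(1,k):
        if 60<st[i,4]<2500: print(lab,"dark",c[i].round(),st[i,4],np.median(P[l==i],0).round(1))
if __name__=="__main__":
  for n in ["wrist","scene"]:
    g=grab(n); P=cloud(g); brown(g,P,24,40,n); caps(g,P,n)
    cv2.imwrite(f"pics/{n}_{sys.argv[1]}.png",g[0]); np.savez(f"{n}_{sys.argv[1]}.npz",im=g[0],P=P)
  s=ctrl.read_state(); print(s['time'],s['tool_pos'],s['qpos'].round(1))
E
python3 look.py a
```

```text
wrist [308. 104.] 4850 4717 28.7 [462.   64.2] [114.8  42.8] 4.7
wrist [312. 328.] 3209 2559 28.9 [ 465.9 -201.9] [ 43.9 114.8] 81.1
wrist dark [237. 111.] 636 [393.4  58.2  25.7]
wrist dark [179. 261.] 443 [ 313.4 -107.5   25.7]
wrist dark [255. 320.] 385 [ 398.2 -185.4   25.6]
scene [373. 216.] 389 388 30.2 [414.3 192.3] [100.   40.6] 9.1
scene [334. 241.] 473 469 30.1 [461.   61.5] [114.   41.1] 5.5
scene [232. 266.] 504 501 30.7 [ 462.8 -203.9] [ 41.2 107.9] 80.9
scene dark [386. 237.] 64 [493.5 198.3  22.8]
9.0 [476.22193131 -28.21065456 242.65342179] [-12.6   6.3  -5.6  77.8  -0.7  77.3]
```

View pics/wrist_a.png

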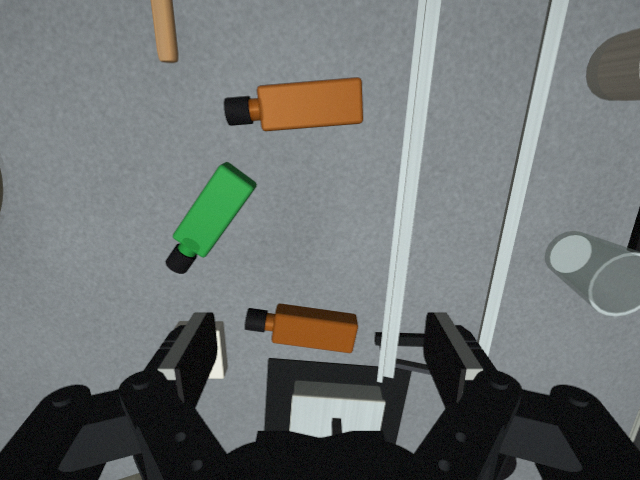

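View pics/scene_a.png

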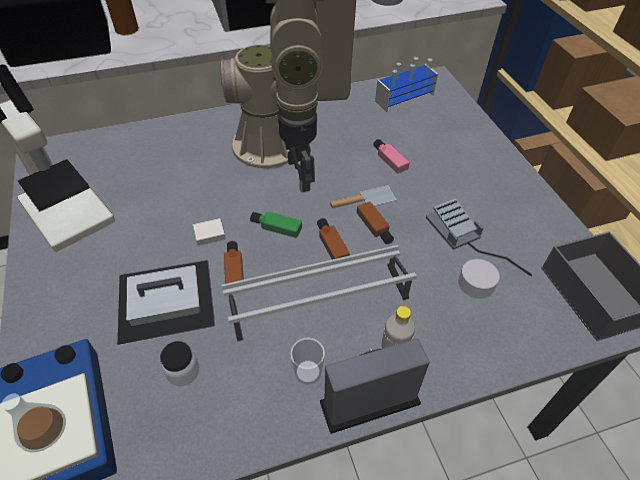

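The case sits centred on the mat, at about (165,297) in the scene view. All three bottles are clear in the wrist view: B at (308,104) and C at (312,328), both with caps towards the robot, with A outside the frame. Now I measure the bare rails and the spatula.

Run:
```python
from seg import *
for n in("wrist_a","scene_a"):
    f=np.load(n+".npz"); im,P=f['im'],f['P']; z=P[...,2]; x,y=P[...,0],P[...,1]
    for nm,a,b,z0,z1 in(("low",540,590,52,72),("up",630,690,80,97)):
        m=(x>a)&(x<b)&(z>z0)&(z<z1)&(y>-260)&(y<230)&(im.max(-1)>110)
        Q=P[m]
        if len(Q)<50: continue
        c=np.polyfit(Q[:,1],Q[:,0],1); r=Q[:,0]-np.polyval(c,Q[:,1])
        print(n,nm,len(Q),c,np.percentile(r,[5,95]),Q[:,1].min(),Q[:,1].max(),np.median(z[m]))
P=np.load("scene_a.npz")['P']
for p in[(333,204),(345,202),(361,200),(361,192),(390,187),(397,198),(372,206)]:print(p,P[p[1],p[0]].round())
f=np.load("wrist_a.npz")['P']
m=np.zeros((480,640),bool); m[375:430,290:385]=1; Q=f[m&(f[...,2]>30)&(f[...,2]<50)]; A=np.c_[Q[:,:2],np.ones(len(Q))]; print(np.linalg.lstsq(A,Q[:,2],rcond=None)[0],np.median(Q,0))
P=np.load("scene_a.npz")['P']; m=(P[...,0]>400)&(P[...,0]<600)&(P[...,1]>-480)&(P[...,1]<-280)&(P[...,2]>32)&(P[...,2]<48); print("lid",cv2.minAreaRect(P[m][:,:2].astype(np.float32)),np.median(P[m][:,2]))
```

```text
wrist_a low 7380 [3.28283707e-02 5.63577804e+02] [-9.87692851  9.03878259] -242.03207516591556 148.15078976380133 61.60356533282271
wrist_a up 5219 [3.15188688e-02 6.60217934e+02] [-5.20049877  5.29905812] -189.0538594369679 142.32034170965386 87.16268597667863
scene_a low 1264 [2.76763668e-02 5.62902394e+02] [-11.69851034   9.73474777] -242.30893427107995 198.79298549497076 63.0300469232219
scene_a up 968 [2.68916496e-02 6.59460318e+02] [-7.27955498  6.47781291] -245.1778372929944 194.66034223925345 88.16295609256969
(333, 204) [327. 108.  16.]
(345, 202) [331. 142.  18.]
(361, 200) [330. 192.  10.]
(361, 192) [295. 205.   5.]
(390, 187) [301. 294.   4.]
(397, 198) [344. 298.  -1.]
(372, 206) [380. 204.  31.]
[-6.31864259e-04 -2.87857385e-02  2.82510148e+01] [ 497.61281769 -319.66808074   37.18698794]
lid ((496.20465087890625, -379.6146545410156), (165.62332153320312, 128.79092407226562), 84.73008728027344) 37.49202773451725
```

Case at (496,-380), level. The rack's middle is at about (613.5,-22), yaw -1.75°. Bottle B first: turn the tool -85° and descend over it.

jog_arm --increments '[{"tx": 0, "ty": 0.01, "tz": 0, "rx": 0, "ry": 0, "rz": -8.5, "claw": 1}, {"tx": 0, "ty": 0.02, "tz": 0, "rx": 0, "ry": 0, "rz": -17, "claw": 1}, {"tx": 0, "ty": 0.03, "tz": 0, "rx": 0, "ry": 0, "rz": -25.5, "claw": 1}, {"tx": 0, "ty": 0.04, "tz": 0, "rx": 0, "ry": 0, "rz": -34, "claw": 1}, {"tx": -0.005, "ty": 0.05, "tz": 0, "rx": 0, "ry": 0, "rz": -42.5, "claw": 1}, {"tx": -0.01, "ty": 0.06, "tz": -0.02, "rx": 0, "ry": 0, "rz": -51, "claw": 1}, {"tx": -0.014, "ty": 0.07, "tz": -0.04, "rx": 0, "ry": 0, "rz": -59.5, "claw": 1}, {"tx": -0.014, "ty": 0.08, "tz": -0.06, "rx": 0, "ry": 0, "rz": -68, "claw": 1}, {"tx": -0.014, "ty": 0.092, "tz": -0.08, "rx": 0, "ry": 0, "rz": -76.5, "claw": 1}, {"tx": -0.014, "ty": 0.092, "tz": -0.1, "rx": 0, "ry": 0, "rz": -85, "claw": 1}, {"tx": -0.014, "ty": 0.092, "tz": -0.12, "rx": 0, "ry": 0, "rz": -85, "claw": 1}, {"tx": -0.014, "ty": 0.092, "tz": -0.15, "rx": 0, "ry": 0, "rz": -85, "claw": 1}, {"tx": -0.014, "ty": 0.092, "tz": -0.18, "rx": 0, "ry": 0, "rz": -85, "claw": 1}, {"tx": -0.014, "ty": 0.092, "tz": -0.2, "rx": 0, "ry": 0, "rz": -85, "claw": 1}, {"tx": -0.014, "ty": 0.092, "tz": -0.2, "rx": 0, "ry": 0, "rz": -85, "claw": 1}, {"tx": -0.014, "ty": 0.092, "tz": -0.2, "rx": 0, "ry": 0, "rz": -85, "claw": 1}]' --force 40

```text
time: 10.6
tool_pos: [462.2, 63.4, 42.7]
tcp_rot: [180.0, 0.7, 5.0]
ft_force: [0.5, -0.2, 1.4]
width: 84.9
grip_force: 0.0
```

Run:
```python
from look import *
s=ctrl.read_state(); print(s['tool_pos'],s['tcp_rot'],s['qpos'].round(1))
for n in("scene","side"):
    g=grab(n); P=cloud(g); brown(g,P,24,40,n); Rt=R.from_euler('xyz',s['tcp_rot'],degrees=True).as_matrix(); T=(P-s['tool_pos'])@Rt
    m=(np.abs(T[...,0])<14)&(np.abs(T[...,1])<60)&(T[...,2]>-90)&(T[...,2]<-35); Q=T[m]
    print(len(Q),Q.min(0).round(),Q.max(0).round(),np.percentile(Q[:,2],98))
```

```text
[462.22950084  63.42280414  42.73600494] [179.96801026   0.72526662   5.04737807] [-2.00e+00  1.29e+01 -2.70e+01  5.07e+01 -1.00e-01  1.73e+02]
scene [373. 216.] 383 380 30.3 [414.4 192.5] [100.1  40.6] 10.3
scene [333. 241.] 475 469 30.1 [460.4  61.3] [114.9  39.9] 4.7
scene [225. 270.] 457 453 30.6 [ 479.6 -225.2] [ 41.6 112.1] 83.5
141 [-13. -55. -90.] [ 12.  58. -45.] -49.860534250545406
side [434. 107.] 3936 98 31.9 [  346.8 -1175.6] [ 33.1 192.4] 88.4
side [352. 219.] 359 216 28.4 [ 468.3 -218.9] [51.7 97.3] 82.6
side [327. 271.] 619 396 28.9 [459.3  67.8] [112.7  45.7] 5.1
side [329. 305.] 780 523 28.6 [418.3 198.8] [115.5  47.2] 10.3
145 [-10. -60. -86.] [ 13.  50. -47.] -48.35488978608516
```

Bottle C has just been knocked aside to about (480,-225), so I'll remeasure it later. The finger offset is confirmed at -48 when open. Now I descend on B and grip.

jog_arm --increments '[{"tx": 0, "ty": 0, "tz": -0.025, "rx": 0, "ry": 0, "rz": 0, "claw": 1}, {"tx": 0, "ty": 0, "tz": -0.045, "rx": 0, "ry": 0, "rz": 0, "claw": 1}, {"tx": 0, "ty": 0, "tz": -0.062, "rx": 0, "ry": 0, "rz": 0, "claw": 1}, {"tx": 0, "ty": 0, "tz": -0.072, "rx": 0, "ry": 0, "rz": 0, "claw": 1}, {"tx": 0, "ty": 0, "tz": -0.077, "rx": 0, "ry": 0, "rz": 0, "claw": 1}, {"tx": 0, "ty": 0, "tz": -0.077, "rx": 0, "ry": 0, "rz": 0, "claw": 1}, {"tx": 0, "ty": 0, "tz": -0.077, "rx": 0, "ry": 0, "rz": 0, "claw": 0.2}, {"tx": 0, "ty": 0, "tz": -0.077, "rx": 0, "ry": 0, "rz": 0, "claw": 0.2}, {"tx": 0, "ty": 0, "tz": -0.077, "rx": 0, "ry": 0, "rz": 0, "claw": 0.2}, {"tx": 0, "ty": 0, "tz": -0.077, "rx": 0, "ry": 0, "rz": 0, "claw": 0.2}, {"tx": 0, "ty": 0, "tz": -0.077, "rx": 0, "ry": 0, "rz": 0, "claw": 0.2}]' --force 40

```text
time: 11.8
tool_pos: [462.8, 64.5, -33.6]
tcp_rot: [180.0, 0.6, 5.2]
ft_force: [0.1, 0.3, 6.1]
width: 43.1
grip_force: 42.0
```

jog_arm --increments '[{"tx": 0, "ty": 0, "tz": 0.03, "rx": 0, "ry": 0, "rz": 0, "claw": 0.2}, {"tx": 0, "ty": 0, "tz": 0.07, "rx": 0, "ry": 0, "rz": 0, "claw": 0.2}, {"tx": 0, "ty": 0, "tz": 0.11, "rx": 0, "ry": 0, "rz": 0, "claw": 0.2}, {"tx": 0, "ty": 0, "tz": 0.15, "rx": 0, "ry": 0, "rz": 5, "claw": 0.2}, {"tx": 0.01, "ty": -0.01, "tz": 0.17, "rx": 0, "ry": 0, "rz": 13, "claw": 0.2}, {"tx": 0.02, "ty": -0.015, "tz": 0.17, "rx": 0, "ry": 0, "rz": 21, "claw": 0.2}, {"tx": 0.03, "ty": -0.02, "tz": 0.17, "rx": 0, "ry": 0, "rz": 29, "claw": 0.2}, {"tx": 0.04, "ty": -0.025, "tz": 0.17, "rx": 0, "ry": 0, "rz": 37, "claw": 0.2}, {"tx": 0.05, "ty": -0.03, "tz": 0.17, "rx": 0, "ry": 0, "rz": 45, "claw": 0.2}, {"tx": 0.06, "ty": -0.035, "tz": 0.17, "rx": 0, "ry": 0, "rz": 53, "claw": 0.2}, {"tx": 0.07, "ty": -0.04, "tz": 0.17, "rx": 0, "ry": 0, "rz": 61, "claw": 0.2}, {"tx": 0.08, "ty": -0.045, "tz": 0.17, "rx": 0, "ry": 0, "rz": 69, "claw": 0.2}, {"tx": 0.09, "ty": -0.05, "tz": 0.17, "rx": 0, "ry": 0, "rz": 77, "claw": 0.2}, {"tx": 0.1, "ty": -0.055, "tz": 0.17, "rx": 0, "ry": 0, "rz": 85, "claw": 0.2}, {"tx": 0.11, "ty": -0.06, "tz": 0.17, "rx": 0, "ry": 0, "rz": 93, "claw": 0.2}, {"tx": 0.12, "ty": -0.065, "tz": 0.17, "rx": 0, "ry": 0, "rz": 101, "claw": 0.2}, {"tx": 0.13, "ty": -0.07, "tz": 0.17, "rx": 0, "ry": 0, "rz": 109, "claw": 0.2}, {"tx": 0.14, "ty": -0.08, "tz": 0.17, "rx": 0, "ry": 0, "rz": 117, "claw": 0.2}, {"tx": 0.14, "ty": -0.087, "tz": 0.17, "rx": 0, "ry": 0, "rz": 125, "claw": 0.2}, {"tx": 0.14, "ty": -0.087, "tz": 0.17, "rx": 0, "ry": 0, "rz": 130, "claw": 0.2}]'

```text
time: 13.8
tool_pos: [601.6, -23.3, 134.5]
tcp_rot: [-179.9, 0.6, 135.4]
ft_force: [0.2, 1.0, -2.7]
width: 43.5
grip_force: 42.3
```

jog_arm --increments '[{"tx": 0, "ty": 0, "tz": 0, "rx": 0, "ry": 0, "rz": 8, "claw": 0.2}, {"tx": 0, "ty": 0, "tz": 0, "rx": 0, "ry": 0, "rz": 16, "claw": 0.2}, {"tx": 0, "ty": 0, "tz": 0, "rx": 0, "ry": 0, "rz": 24, "claw": 0.2}, {"tx": 0, "ty": 0, "tz": 0, "rx": 0, "ry": 0, "rz": 32, "claw": 0.2}, {"tx": 0, "ty": 0, "tz": 0, "rx": 0, "ry": 0, "rz": 40, "claw": 0.2}, {"tx": 0, "ty": 0, "tz": 0, "rx": 0, "ry": 0, "rz": 43, "claw": 0.2}, {"tx": 0, "ty": 0, "tz": 0, "rx": 0, "ry": 0, "rz": 43, "claw": 0.2}, {"tx": 0, "ty": 0, "tz": 0, "rx": 0, "ry": 0, "rz": 43, "claw": 0.2}]'

```text
time: 14.6
tool_pos: [601.6, -22.4, 135.0]
tcp_rot: [180.0, 0.6, 178.1]
ft_force: [-0.4, 0.0, -2.5]
width: 43.5
grip_force: 42.3
```

jog_arm --increments '[{"tx": 0.01, "ty": 0, "tz": 0, "rx": 0, "ry": -5, "rz": 0, "claw": 0.2}, {"tx": 0.02, "ty": 0, "tz": -0.01, "rx": 0, "ry": -11, "rz": 0, "claw": 0.2}, {"tx": 0.025, "ty": 0, "tz": -0.035, "rx": 0, "ry": -16, "rz": 0, "claw": 0.2}, {"tx": 0.026, "ty": 0, "tz": -0.064, "rx": 0, "ry": -16, "rz": 0, "claw": 0.2}, {"tx": 0.03, "ty": 0, "tz": -0.078, "rx": 0, "ry": -16, "rz": 0, "claw": 0.2}, {"tx": 0.032, "ty": 0, "tz": -0.084, "rx": 0, "ry": -16, "rz": 0, "claw": 0.2}, {"tx": 0.033, "ty": 0, "tz": -0.088, "rx": 0, "ry": -16, "rz": 0, "claw": 0.2}, {"tx": 0.033, "ty": 0, "tz": -0.088, "rx": 0, "ry": -16, "rz": 0, "claw": 0.2}, {"tx": 0.033, "ty": 0, "tz": -0.088, "rx": 0, "ry": -16, "rz": 0, "claw": 0.2}]'

```text
time: 15.5
tool_pos: [635.9, -22.6, 48.6]
tcp_rot: [179.4, 16.7, 178.1]
ft_force: [0.4, -0.2, -2.3]
width: 43.4
grip_force: 42.1
```

jog_arm --increments '[{"tx": 0, "ty": 0, "tz": -0.0015, "rx": 0, "ry": 0, "rz": 0, "claw": 0.2}, {"tx": 0, "ty": 0, "tz": -0.003, "rx": 0, "ry": 0, "rz": 0, "claw": 0.2}, {"tx": 0, "ty": 0, "tz": -0.003, "rx": 0, "ry": 0, "rz": 0, "claw": 0.2}]'

```text
time: 15.8
tool_pos: [636.1, -22.7, 46.8]
tcp_rot: [179.5, 16.8, 178.1]
ft_force: [-5.2, 0.8, 7.0]
width: 43.5
grip_force: 43.4
```

jog_arm --increments '[{"tx": 0, "ty": 0, "tz": 0, "rx": 0, "ry": 0, "rz": 0, "claw": 0.65}, {"tx": 0, "ty": 0, "tz": 0, "rx": 0, "ry": 0, "rz": 0, "claw": 0.8}, {"tx": 0, "ty": 0, "tz": 0, "rx": 0, "ry": 0, "rz": 0, "claw": 0.8}, {"tx": -0.005, "ty": 0, "tz": 0.018, "rx": 0, "ry": 0, "rz": 0, "claw": 0.8}, {"tx": -0.012, "ty": 0, "tz": 0.042, "rx": 0, "ry": 0, "rz": 0, "claw": 0.8}, {"tx": -0.02, "ty": 0, "tz": 0.07, "rx": 0, "ry": 0, "rz": 0, "claw": 0.8}, {"tx": -0.03, "ty": 0, "tz": 0.1, "rx": 0, "ry": 4, "rz": 0, "claw": 1}, {"tx": -0.05, "ty": -0.02, "tz": 0.13, "rx": 0, "ry": 10, "rz": 0, "claw": 1}, {"tx": -0.07, "ty": -0.05, "tz": 0.14, "rx": 0, "ry": 16.2, "rz": 0, "claw": 1}, {"tx": -0.09, "ty": -0.08, "tz": 0.14, "rx": 0, "ry": 16.2, "rz": 0, "claw": 1}, {"tx": -0.1, "ty": -0.09, "tz": 0.14, "rx": 0, "ry": 16.2, "rz": 0, "claw": 1}, {"tx": -0.1, "ty": -0.09, "tz": 0.14, "rx": 0, "ry": 16.2, "rz": 0, "claw": 1}]'

```text
time: 17.0
tool_pos: [534.0, -113.6, 184.2]
tcp_rot: [180.0, 0.4, 178.0]
ft_force: [0.3, 0.1, 0.5]
width: 85.0
grip_force: 0.0
```

jog_arm --increments '[{"tx": 0, "ty": 0, "tz": 0, "rx": 0, "ry": 0, "rz": -8.5, "claw": 1}, {"tx": 0, "ty": -0.01, "tz": 0, "rx": 0, "ry": 0, "rz": -17, "claw": 1}, {"tx": -0.01, "ty": -0.02, "tz": 0, "rx": 0, "ry": 0, "rz": -25.5, "claw": 1}, {"tx": -0.02, "ty": -0.03, "tz": 0, "rx": 0, "ry": 0, "rz": -34, "claw": 1}, {"tx": -0.03, "ty": -0.04, "tz": 0, "rx": 0, "ry": 0, "rz": -42.5, "claw": 1}, {"tx": -0.04, "ty": -0.05, "tz": 0, "rx": 0, "ry": 0, "rz": -51, "claw": 1}, {"tx": -0.05, "ty": -0.06, "tz": 0, "rx": 0, "ry": 0, "rz": -59.5, "claw": 1}, {"tx": -0.055, "ty": -0.07, "tz": 0, "rx": 0, "ry": 0, "rz": -68, "claw": 1}, {"tx": -0.055, "ty": -0.08, "tz": 0, "rx": 0, "ry": 0, "rz": -76.5, "claw": 1}, {"tx": -0.055, "ty": -0.09, "tz": 0, "rx": 0, "ry": 0, "rz": -85, "claw": 1}, {"tx": -0.055, "ty": -0.1, "tz": 0, "rx": 0, "ry": 0, "rz": -93.5, "claw": 1}, {"tx": -0.055, "ty": -0.11, "tz": 0, "rx": 0, "ry": 0, "rz": -102, "claw": 1}, {"tx": -0.055, "ty": -0.11, "tz": 0, "rx": 0, "ry": 0, "rz": -110.5, "claw": 1}, {"tx": -0.055, "ty": -0.11, "tz": 0, "rx": 0, "ry": 0, "rz": -119, "claw": 1}, {"tx": -0.055, "ty": -0.11, "tz": 0, "rx": 0, "ry": 0, "rz": -127.5, "claw": 1}, {"tx": -0.055, "ty": -0.11, "tz": 0, "rx": 0, "ry": 0, "rz": -136, "claw": 1}, {"tx": -0.055, "ty": -0.11, "tz": 0, "rx": 0, "ry": 0, "rz": -144.5, "claw": 1}, {"tx": -0.055, "ty": -0.11, "tz": 0, "rx": 0, "ry": 0, "rz": -153, "claw": 1}, {"tx": -0.055, "ty": -0.11, "tz": 0, "rx": 0, "ry": 0, "rz": -161.5, "claw": 1}, {"tx": -0.055, "ty": -0.11, "tz": 0, "rx": 0, "ry": 0, "rz": -170, "claw": 1}]'

```text
time: 19.0
tool_pos: [480.4, -221.2, 184.5]
tcp_rot: [180.0, 0.4, 7.9]
ft_force: [0.2, -0.2, -0.8]
width: 85.7
grip_force: 0.0
```

jog_arm --increments '[{"tx": 0, "ty": 0, "tz": 0, "rx": 0, "ry": 0, "rz": -7, "claw": 1}, {"tx": 0, "ty": 0, "tz": 0, "rx": 0, "ry": 0, "rz": -14.5, "claw": 1}, {"tx": 0, "ty": 0, "tz": 0, "rx": 0, "ry": 0, "rz": -14.5, "claw": 1}, {"tx": 0, "ty": 0, "tz": 0, "rx": 0, "ry": 0, "rz": -14.5, "claw": 1}]'

```text
time: 19.4
tool_pos: [480.2, -221.7, 184.6]
tcp_rot: [180.0, 0.5, -6.1]
ft_force: [0.7, 0.3, 0.1]
width: 85.2
grip_force: 0.0
```

```bash
python3 look.py b
python3 - <<'E'
from look import *
f=np.load("scene_b.npz"); im,P=f['im'],f['P']; brown((im,),P,70,140,"rack")
a=cv2.resize(np.hstack([im[180:340,200:420],cv2.resize(np.load("wrist_b.npz")['im'],(220,160))]),(800,290)); cv2.imwrite("pics/m3.png",a)
E
```

```text
wrist [323. 202.] 5166 5012 28.7 [ 479.3 -223.9] [ 42.6 115.3] 83.0
wrist dark [321. 276.] 591 [ 411.6 -215.3   25.9]
wrist dark [236. 362.] 479 [ 317.4 -111.1   25.2]
scene [373. 216.] 385 385 30.3 [413.  192.4] [103.6  39.6] 9.4
scene [225. 270.] 458 455 30.5 [ 478.1 -225.3] [ 41.3 113.9] 83.3
19.5 [ 480.15093846 -222.0317399   184.62940601] [-33.4  13.4  -5.1  71.9  -0.2 152.8]
rack [320. 278.] 292 292 103.9 [617.8 -25. ] [38.5 87.2] 88.5
```

View pics/m3.png

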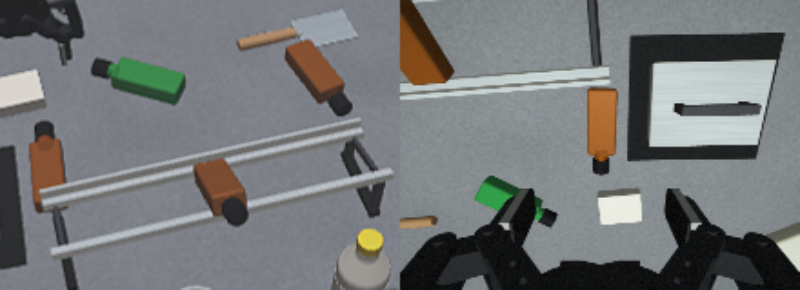

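B lies on the rack with its cap up, at about (617,-25). C is at (479,-224), pointing -7°. Now I pick C.

jog_arm --increments '[{"tx": -0.001, "ty": -0.002, "tz": -0.04, "rx": 0, "ry": 0, "rz": -0.9, "claw": 0.8}, {"tx": -0.001, "ty": -0.002, "tz": -0.08, "rx": 0, "ry": 0, "rz": -0.9, "claw": 0.8}, {"tx": -0.001, "ty": -0.002, "tz": -0.12, "rx": 0, "ry": 0, "rz": -0.9, "claw": 0.8}, {"tx": -0.001, "ty": -0.002, "tz": -0.155, "rx": 0, "ry": 0, "rz": -0.9, "claw": 0.8}, {"tx": -0.001, "ty": -0.002, "tz": -0.185, "rx": 0, "ry": 0, "rz": -0.9, "claw": 0.8}, {"tx": -0.001, "ty": -0.002, "tz": -0.205, "rx": 0, "ry": 0, "rz": -0.9, "claw": 0.8}, {"tx": -0.001, "ty": -0.002, "tz": -0.2185, "rx": 0, "ry": 0, "rz": -0.9, "claw": 0.8}, {"tx": -0.001, "ty": -0.002, "tz": -0.2195, "rx": 0, "ry": 0, "rz": -0.9, "claw": 0.8}, {"tx": -0.001, "ty": -0.002, "tz": -0.2195, "rx": 0, "ry": 0, "rz": -0.9, "claw": 0.8}, {"tx": -0.001, "ty": -0.002, "tz": -0.2195, "rx": 0, "ry": 0, "rz": -0.9, "claw": 0.2}, {"tx": -0.001, "ty": -0.002, "tz": -0.2195, "rx": 0, "ry": 0, "rz": -0.9, "claw": 0.2}, {"tx": -0.001, "ty": -0.002, "tz": -0.2195, "rx": 0, "ry": 0, "rz": -0.9, "claw": 0.2}, {"tx": -0.001, "ty": -0.002, "tz": -0.2195, "rx": 0, "ry": 0, "rz": -0.9, "claw": 0.2}, {"tx": -0.001, "ty": -0.002, "tz": -0.2195, "rx": 0, "ry": 0, "rz": -0.9, "claw": 0.2}]'

```text
time: 20.9
tool_pos: [480.1, -225.1, -33.6]
tcp_rot: [179.9, 0.3, -7.2]
ft_force: [-0.5, -0.3, 6.0]
width: 43.1
grip_force: 42.6
```

jog_arm --increments '[{"tx": 0, "ty": 0, "tz": 0.03, "rx": 0, "ry": 0, "rz": 0, "claw": 0.2}, {"tx": 0, "ty": 0, "tz": 0.07, "rx": 0, "ry": 0, "rz": 0, "claw": 0.2}, {"tx": 0, "ty": 0, "tz": 0.11, "rx": 0, "ry": 0, "rz": 0, "claw": 0.2}, {"tx": 0, "ty": 0, "tz": 0.15, "rx": 0, "ry": 0, "rz": 5, "claw": 0.2}, {"tx": 0.01, "ty": 0.01, "tz": 0.17, "rx": 0, "ry": 0, "rz": 13, "claw": 0.2}, {"tx": 0.02, "ty": 0.02, "tz": 0.17, "rx": 0, "ry": 0, "rz": 21, "claw": 0.2}, {"tx": 0.03, "ty": 0.03, "tz": 0.17, "rx": 0, "ry": 0, "rz": 29, "claw": 0.2}, {"tx": 0.04, "ty": 0.04, "tz": 0.17, "rx": 0, "ry": 0, "rz": 37, "claw": 0.2}, {"tx": 0.05, "ty": 0.05, "tz": 0.17, "rx": 0, "ry": 0, "rz": 45, "claw": 0.2}, {"tx": 0.06, "ty": 0.06, "tz": 0.17, "rx": 0, "ry": 0, "rz": 53, "claw": 0.2}, {"tx": 0.07, "ty": 0.07, "tz": 0.17, "rx": 0, "ry": 0, "rz": 61, "claw": 0.2}, {"tx": 0.08, "ty": 0.08, "tz": 0.17, "rx": 0, "ry": 0, "rz": 69, "claw": 0.2}, {"tx": 0.09, "ty": 0.085, "tz": 0.17, "rx": 0, "ry": 0, "rz": 77, "claw": 0.2}, {"tx": 0.1, "ty": 0.09, "tz": 0.17, "rx": 0, "ry": 0, "rz": 85, "claw": 0.2}, {"tx": 0.11, "ty": 0.093, "tz": 0.17, "rx": 0, "ry": 0, "rz": 93, "claw": 0.2}, {"tx": 0.12, "ty": 0.093, "tz": 0.17, "rx": 0, "ry": 0, "rz": 101, "claw": 0.2}, {"tx": 0.122, "ty": 0.093, "tz": 0.17, "rx": 0, "ry": 0, "rz": 109, "claw": 0.2}, {"tx": 0.122, "ty": 0.093, "tz": 0.17, "rx": 0, "ry": 0, "rz": 117, "claw": 0.2}, {"tx": 0.122, "ty": 0.093, "tz": 0.17, "rx": 0, "ry": 0, "rz": 125, "claw": 0.2}, {"tx": 0.122, "ty": 0.093, "tz": 0.17, "rx": 0, "ry": 0, "rz": 130, "claw": 0.2}]'

```text
time: 22.9
tool_pos: [600.5, -131.3, 134.5]
tcp_rot: [-180.0, 0.4, 123.0]
ft_force: [-0.0, -0.4, -2.1]
width: 43.8
grip_force: 41.7
```

jog_arm --increments '[{"tx": 0, "ty": 0, "tz": 0, "rx": 0, "ry": 0, "rz": 8, "claw": 0.2}, {"tx": 0, "ty": 0, "tz": 0, "rx": 0, "ry": 0, "rz": 16, "claw": 0.2}, {"tx": 0, "ty": 0, "tz": 0, "rx": 0, "ry": 0, "rz": 24, "claw": 0.2}, {"tx": 0, "ty": 0, "tz": 0, "rx": 0, "ry": 0, "rz": 32, "claw": 0.2}, {"tx": 0, "ty": 0, "tz": 0, "rx": 0, "ry": 0, "rz": 40, "claw": 0.2}, {"tx": 0, "ty": 0, "tz": 0, "rx": 0, "ry": 0, "rz": 48, "claw": 0.2}, {"tx": 0, "ty": 0, "tz": 0, "rx": 0, "ry": 0, "rz": 55, "claw": 0.2}, {"tx": 0, "ty": 0, "tz": 0, "rx": 0, "ry": 0, "rz": 55, "claw": 0.2}, {"tx": 0, "ty": 0, "tz": 0, "rx": 0, "ry": 0, "rz": 55, "claw": 0.2}]'

```text
time: 23.8
tool_pos: [600.7, -131.4, 134.8]
tcp_rot: [180.0, 0.4, 177.6]
ft_force: [0.0, 0.5, -1.6]
width: 43.1
grip_force: 41.7
```

jog_arm --increments '[{"tx": 0.01, "ty": 0, "tz": 0, "rx": 0, "ry": -5, "rz": 0, "claw": 0.2}, {"tx": 0.018, "ty": 0, "tz": -0.01, "rx": 0, "ry": -11, "rz": 0, "claw": 0.2}, {"tx": 0.022, "ty": 0, "tz": -0.035, "rx": 0, "ry": -16, "rz": 0.3, "claw": 0.2}, {"tx": 0.023, "ty": 0, "tz": -0.064, "rx": 0, "ry": -16, "rz": 0.3, "claw": 0.2}, {"tx": 0.027, "ty": 0, "tz": -0.078, "rx": 0, "ry": -16, "rz": 0.3, "claw": 0.2}, {"tx": 0.029, "ty": 0, "tz": -0.084, "rx": 0, "ry": -16, "rz": 0.3, "claw": 0.2}, {"tx": 0.03, "ty": 0, "tz": -0.088, "rx": 0, "ry": -16, "rz": 0.3, "claw": 0.2}, {"tx": 0.03, "ty": 0, "tz": -0.0895, "rx": 0, "ry": -16, "rz": 0.3, "claw": 0.2}, {"tx": 0.03, "ty": 0, "tz": -0.091, "rx": 0, "ry": -16, "rz": 0.3, "claw": 0.2}, {"tx": 0.03, "ty": 0, "tz": -0.091, "rx": 0, "ry": -16, "rz": 0.3, "claw": 0.2}]'

```text
time: 24.8
tool_pos: [631.5, -131.6, 46.4]
tcp_rot: [179.4, 16.6, 178.0]
ft_force: [-8.2, 2.3, 7.4]
width: 43.3
grip_force: 43.1
```

jog_arm --increments '[{"tx": 0, "ty": 0, "tz": 0, "rx": 0, "ry": 0, "rz": 0, "claw": 0.65}, {"tx": 0, "ty": 0, "tz": 0, "rx": 0, "ry": 0, "rz": 0, "claw": 0.8}, {"tx": 0, "ty": 0, "tz": 0, "rx": 0, "ry": 0, "rz": 0, "claw": 0.8}, {"tx": -0.005, "ty": 0, "tz": 0.018, "rx": 0, "ry": 0, "rz": 0, "claw": 0.8}, {"tx": -0.012, "ty": 0, "tz": 0.042, "rx": 0, "ry": 0, "rz": 0, "claw": 0.8}, {"tx": -0.02, "ty": 0, "tz": 0.07, "rx": 0, "ry": 0, "rz": 0, "claw": 0.8}, {"tx": -0.03, "ty": 0, "tz": 0.1, "rx": 0, "ry": 4, "rz": 0, "claw": 1}, {"tx": -0.05, "ty": 0.02, "tz": 0.13, "rx": 0, "ry": 10, "rz": 0, "claw": 1}, {"tx": -0.07, "ty": 0.05, "tz": 0.14, "rx": 0, "ry": 16.2, "rz": 0, "claw": 1}, {"tx": -0.09, "ty": 0.09, "tz": 0.14, "rx": 0, "ry": 16.2, "rz": 4, "claw": 1}, {"tx": -0.11, "ty": 0.13, "tz": 0.14, "rx": 0, "ry": 16.2, "rz": 8, "claw": 1}, {"tx": -0.13, "ty": 0.17, "tz": 0.14, "rx": 0, "ry": 16.2, "rz": 11, "claw": 1}, {"tx": -0.15, "ty": 0.21, "tz": 0.14, "rx": 0, "ry": 16.2, "rz": 11, "claw": 1}, {"tx": -0.17, "ty": 0.25, "tz": 0.14, "rx": 0, "ry": 16.2, "rz": 11, "claw": 1}, {"tx": -0.19, "ty": 0.29, "tz": 0.14, "rx": 0, "ry": 16.2, "rz": 11, "claw": 1}, {"tx": -0.21, "ty": 0.325, "tz": 0.14, "rx": 0, "ry": 16.2, "rz": 11, "claw": 1}, {"tx": -0.21, "ty": 0.325, "tz": 0.14, "rx": 0, "ry": 16.2, "rz": 11, "claw": 1}, {"tx": -0.21, "ty": 0.325, "tz": 0.14, "rx": 0, "ry": 16.2, "rz": 11, "claw": 1}]'

```text
time: 26.6
tool_pos: [421.1, 194.3, 184.5]
tcp_rot: [178.4, 0.4, -171.0]
ft_force: [0.6, -0.4, 0.7]
width: 85.5
grip_force: 0.0
```

```bash
python3 look.py c
python3 - <<'E'
from look import *
f=np.load("scene_c.npz"); im,P=f['im'],f['P']; brown((im,),P,65,140,"rack"); print(ctrl.read_state()['tcp_rot'])
a=cv2.resize(np.hstack([im[180:340,200:420],cv2.resize(np.load("wrist_c.npz")['im'],(220,160))]),(800,290)); cv2.imwrite("pics/m4.png",a)
E
```

```text
wrist [317. 197.] 5223 5092 28.7 [418.8 195.9] [115.5  42.6] 9.1
wrist dark [318. 271.] 605 [486.3 206.6  25.8]
wrist dark [498. 326.] 216 [514.6 399.9  38.6]
wrist dark [283. 340.] 143 [569.3 182.9  27.9]
wrist dark [525. 350.] 125 [545.3 443.1  33.2]
scene [373. 216.] 386 386 30.4 [413.2 192. ] [102.3  40.4] 9.6
scene dark [386. 237.] 61 [494.4 197.9  22.2]
26.7 [421.81907948 193.11127299 184.28181465] [ 13.5   5.3 -15.   69.2   1.6   4.7]
rack [320. 278.] 333 333 104.9 [617.7 -25.3] [39.1 88.1] 88.3
rack [273. 289.] 420 420 105.0 [ 613.8 -133.8] [40.1 93.7] 88.4
[ 178.41166538    0.37139157 -171.12576309]
```

View pics/m4.png

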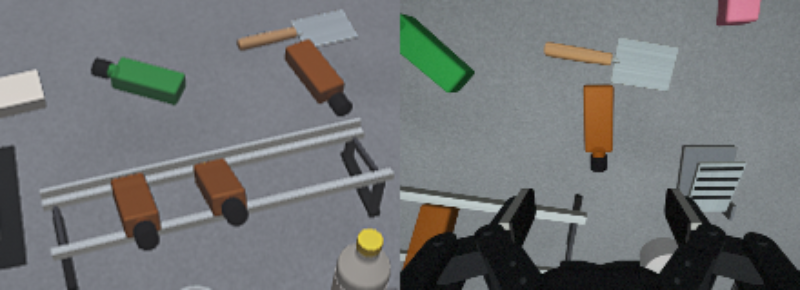

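B and C are on the rack, 109 mm apart with caps up. A is at (418.8,195.9), pointing +9°, well clear of the spatula. Now I pick A and correct the small roll.

jog_arm --increments '[{"tx": -0.0025, "ty": 0.0025, "tz": -0.04, "rx": -1.6, "ry": -0.3, "rz": 0.1, "claw": 0.8}, {"tx": -0.0025, "ty": 0.0025, "tz": -0.08, "rx": -1.6, "ry": -0.3, "rz": 0.1, "claw": 0.8}, {"tx": -0.0025, "ty": 0.0025, "tz": -0.12, "rx": -1.6, "ry": -0.3, "rz": 0.1, "claw": 0.8}, {"tx": -0.0025, "ty": 0.0025, "tz": -0.155, "rx": -1.6, "ry": -0.3, "rz": 0.1, "claw": 0.8}, {"tx": -0.0025, "ty": 0.0025, "tz": -0.185, "rx": -1.6, "ry": -0.3, "rz": 0.1, "claw": 0.8}, {"tx": -0.0025, "ty": 0.0025, "tz": -0.205, "rx": -1.6, "ry": -0.3, "rz": 0.1, "claw": 0.8}, {"tx": -0.0025, "ty": 0.0025, "tz": -0.2185, "rx": -1.6, "ry": -0.3, "rz": 0.1, "claw": 0.8}, {"tx": -0.0025, "ty": 0.0025, "tz": -0.2195, "rx": -1.6, "ry": -0.3, "rz": 0.1, "claw": 0.8}, {"tx": -0.0025, "ty": 0.0025, "tz": -0.2195, "rx": -1.6, "ry": -0.3, "rz": 0.1, "claw": 0.8}, {"tx": -0.0025, "ty": 0.0025, "tz": -0.2195, "rx": -1.6, "ry": -0.3, "rz": 0.1, "claw": 0.2}, {"tx": -0.0025, "ty": 0.0025, "tz": -0.2195, "rx": -1.6, "ry": -0.3, "rz": 0.1, "claw": 0.2}, {"tx": -0.0025, "ty": 0.0025, "tz": -0.2195, "rx": -1.6, "ry": -0.3, "rz": 0.1, "claw": 0.2}, {"tx": -0.0025, "ty": 0.0025, "tz": -0.2195, "rx": -1.6, "ry": -0.3, "rz": 0.1, "claw": 0.2}, {"tx": -0.0025, "ty": 0.0025, "tz": -0.2195, "rx": -1.6, "ry": -0.3, "rz": 0.1, "claw": 0.2}]'

```text
time: 28.1
tool_pos: [419.8, 196.2, -34.3]
tcp_rot: [-180.0, 0.5, -171.0]
ft_force: [0.4, -2.0, 6.4]
width: 42.9
grip_force: 42.3
```

jog_arm --increments '[{"tx": 0, "ty": 0, "tz": 0.03, "rx": 0, "ry": 0, "rz": 0, "claw": 0.2}, {"tx": 0, "ty": 0, "tz": 0.07, "rx": 0, "ry": 0, "rz": 0, "claw": 0.2}, {"tx": 0, "ty": 0, "tz": 0.11, "rx": 0, "ry": 0, "rz": 0, "claw": 0.2}, {"tx": 0.01, "ty": -0.005, "tz": 0.15, "rx": 0, "ry": 0, "rz": -3, "claw": 0.2}, {"tx": 0.04, "ty": -0.02, "tz": 0.17, "rx": 0, "ry": 0, "rz": -6, "claw": 0.2}, {"tx": 0.07, "ty": -0.04, "tz": 0.17, "rx": 0, "ry": 0, "rz": -10.8, "claw": 0.2}, {"tx": 0.1, "ty": -0.06, "tz": 0.17, "rx": 0, "ry": 0, "rz": -10.8, "claw": 0.2}, {"tx": 0.13, "ty": -0.08, "tz": 0.17, "rx": 0, "ry": 0, "rz": -10.8, "claw": 0.2}, {"tx": 0.16, "ty": -0.095, "tz": 0.17, "rx": 0, "ry": 0, "rz": -10.8, "claw": 0.2}, {"tx": 0.182, "ty": -0.108, "tz": 0.17, "rx": 0, "ry": 0, "rz": -10.8, "claw": 0.2}, {"tx": 0.182, "ty": -0.108, "tz": 0.17, "rx": 0, "ry": 0, "rz": -10.8, "claw": 0.2}, {"tx": 0.182, "ty": -0.108, "tz": 0.17, "rx": 0, "ry": 0, "rz": -10.8, "claw": 0.2}]'

```text
time: 29.3
tool_pos: [599.9, 87.7, 133.6]
tcp_rot: [-180.0, 0.2, 178.2]
ft_force: [-0.8, 0.6, -3.0]
width: 43.4
grip_force: 42.1
```

jog_arm --increments '[{"tx": 0.015, "ty": 0, "tz": 0, "rx": 0, "ry": -5, "rz": 0, "claw": 0.2}, {"tx": 0.024, "ty": 0, "tz": -0.01, "rx": 0, "ry": -11, "rz": 0, "claw": 0.2}, {"tx": 0.029, "ty": 0, "tz": -0.033, "rx": 0, "ry": -16, "rz": 0, "claw": 0.2}, {"tx": 0.03, "ty": 0, "tz": -0.062, "rx": 0, "ry": -16, "rz": 0, "claw": 0.2}, {"tx": 0.034, "ty": 0, "tz": -0.076, "rx": 0, "ry": -16, "rz": 0, "claw": 0.2}, {"tx": 0.036, "ty": 0, "tz": -0.082, "rx": 0, "ry": -16, "rz": 0, "claw": 0.2}, {"tx": 0.037, "ty": 0, "tz": -0.086, "rx": 0, "ry": -16, "rz": 0, "claw": 0.2}, {"tx": 0.037, "ty": 0, "tz": -0.088, "rx": 0, "ry": -16, "rz": 0, "claw": 0.2}, {"tx": 0.037, "ty": 0, "tz": -0.0895, "rx": 0, "ry": -16, "rz": 0, "claw": 0.2}, {"tx": 0.037, "ty": 0, "tz": -0.0895, "rx": 0, "ry": -16, "rz": 0, "claw": 0.2}]'

```text
time: 30.3
tool_pos: [638.2, 88.2, 46.1]
tcp_rot: [179.5, 16.4, 178.2]
ft_force: [-0.0, 1.2, -1.6]
width: 43.6
grip_force: 42.2
```

jog_arm --increments '[{"tx": 0, "ty": 0, "tz": -0.001, "rx": 0, "ry": 0, "rz": 0, "claw": 0.2}, {"tx": 0, "ty": 0, "tz": -0.0015, "rx": 0, "ry": 0, "rz": 0, "claw": 0.2}, {"tx": 0, "ty": 0, "tz": -0.0015, "rx": 0, "ry": 0, "rz": 0, "claw": 0.2}]'

```text
time: 30.6
tool_pos: [638.3, 88.2, 46.0]
tcp_rot: [179.5, 16.5, 178.2]
ft_force: [-5.9, 0.7, 10.0]
width: 43.5
grip_force: 43.9
```

jog_arm --increments '[{"tx": 0, "ty": 0, "tz": 0, "rx": 0, "ry": 0, "rz": 0, "claw": 0.65}, {"tx": 0, "ty": 0, "tz": 0, "rx": 0, "ry": 0, "rz": 0, "claw": 0.8}, {"tx": 0, "ty": 0, "tz": 0, "rx": 0, "ry": 0, "rz": 0, "claw": 0.8}, {"tx": -0.005, "ty": 0, "tz": 0.018, "rx": 0, "ry": 0, "rz": 0, "claw": 0.8}, {"tx": -0.012, "ty": 0, "tz": 0.042, "rx": 0, "ry": 0, "rz": 0, "claw": 0.8}, {"tx": -0.02, "ty": 0, "tz": 0.07, "rx": 0, "ry": 0, "rz": 0, "claw": 0.8}, {"tx": -0.03, "ty": 0, "tz": 0.1, "rx": 0, "ry": 4, "rz": 0, "claw": 0.8}, {"tx": -0.05, "ty": 0.02, "tz": 0.13, "rx": 0, "ry": 10, "rz": 0, "claw": 0.5}, {"tx": -0.07, "ty": 0.05, "tz": 0.14, "rx": 0, "ry": 16.2, "rz": 0, "claw": 0.2}, {"tx": -0.1, "ty": 0.08, "tz": 0.14, "rx": 0, "ry": 16.2, "rz": 0, "claw": 0}, {"tx": -0.13, "ty": 0.12, "tz": 0.14, "rx": 0, "ry": 16.2, "rz": 0, "claw": 0}, {"tx": -0.15, "ty": 0.16, "tz": 0.14, "rx": 0, "ry": 16.2, "rz": 0, "claw": 0}, {"tx": -0.17, "ty": 0.2, "tz": 0.14, "rx": 0, "ry": 16.2, "rz": 0, "claw": 0}, {"tx": -0.198, "ty": 0.24, "tz": 0.14, "rx": 0, "ry": 16.2, "rz": 0, "claw": 0}, {"tx": -0.198, "ty": 0.27, "tz": 0.14, "rx": 0, "ry": 16.2, "rz": 0, "claw": 0}, {"tx": -0.198, "ty": 0.27, "tz": 0.14, "rx": 0, "ry": 16.2, "rz": 0, "claw": 0}, {"tx": -0.198, "ty": 0.27, "tz": 0.14, "rx": 0, "ry": 16.2, "rz": 0, "claw": 0}]'

```text
time: 32.3
tool_pos: [439.4, 358.4, 183.3]
tcp_rot: [-179.9, 0.2, 178.3]
ft_force: [-0.7, 0.1, -0.8]
width: 0.4
grip_force: 0.0
```

```bash
python3 look.py d
python3 - <<'E'
from look import *
f=np.load("scene_d.npz"); im,P=f['im'],f['P']; brown((im,),P,65,140,"rack"); print(ctrl.read_state()['tcp_rot'])
w=np.load("wrist_d.npz"); a=cv2.resize(w['im'],(528,396)); b=cv2.resize(im[180:340,210:430],(272,198)); a=np.hstack([a,np.vstack([b,cv2.resize(cv2.imread("pics/scene_d.png"),(272,198))])]); cv2.imwrite("pics/m5.png",a)
E
```

```text
wrist dark [365. 285.] 314 [514.8 399.8  38.6]
wrist dark [161. 334.] 217 [569.5 187.2  25.9]
wrist dark [612. 470.] 172 [777.6 705.   31.6]
32.4 [439.8115092  357.16647655 183.37825794] [31.  17.2 -0.3 72.4 -0.1 32.9]
rack [365. 265.] 455 455 107.8 [614.6  86. ] [40.3 98.9] 89.0
rack [320. 278.] 335 335 104.8 [616.6 -25.2] [39.6 87.4] 88.3
rack [273. 289.] 419 419 106.2 [ 613.6 -133.8] [40.2 94.6] 88.3
[-1.79936199e+02  1.50971277e-01  1.78164793e+02]
```

View pics/m5.png

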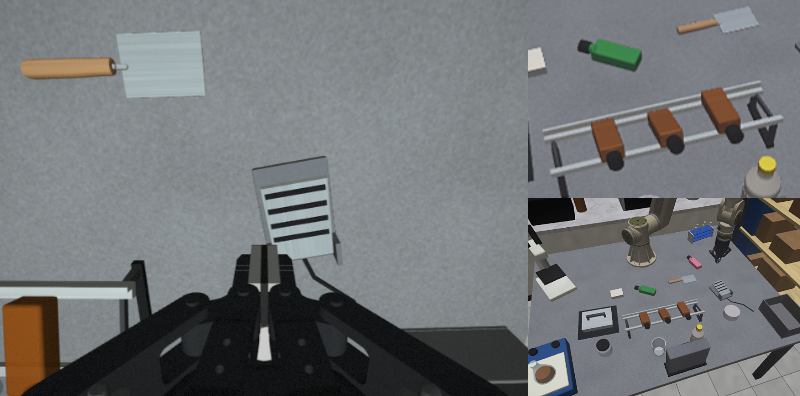

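All three bottles lie side by side on the rack. In the wrist view the pedal is at about (295,220) in the composite, with its free edge towards the top (-x). Now I fit its plane.

Run:
```python
from look import *
f=np.load("wrist_d.npz"); im,P=f['im'],f['P']; v,u=np.mgrid[:480,:640]; z=P[...,2]
m=(u>305)&(u<420)&(v>185)&(v<325)&(z>24)&(z<75)&(P[...,1]>340)
Q=P[m]
for _ in range(4):
    A=np.c_[Q[:,:2],np.ones(len(Q))]; c=np.linalg.lstsq(A,Q[:,2],rcond=None)[0]; Q=Q[abs(A@c-Q[:,2])<4]
r=cv2.minAreaRect(Q[:,:2].astype(np.float32)); print(len(Q),c,r,cv2.boxPoints(r).round(1).tolist()); print(Q[:,2].min(),Q[:,2].max())
for p in [(355,225),(355,240),(370,260),(370,290),(390,300),(330,232),(395,222)]: print(p,P[p[1],p[0]].round(1))
```

```text
6913 [-2.02151907e-01 -3.18600314e-02  1.54362034e+02] ((502.521484375, 401.62506103515625), (115.57750701904297, 79.85494232177734), 8.718782424926758) [[439.29998779296875, 432.29998779296875], [451.5, 353.3999938964844], [565.7000122070312, 370.8999938964844], [553.5999755859375, 449.8999938964844]]
26.330142359686135 53.49521092508644
(355, 225) [449.6 388.9  51.6]
(355, 240) [464.6 389.2  48.3]
(370, 260) [486.5 403.7  43.3]
(370, 290) [521.  405.   36.6]
(390, 300) [534.4 425.7  33.3]
(330, 232) [455.6 366.9  50.8]
(395, 222) [448.5 424.4  49.4]
```

jog_arm --increments '[{"tx": 0.0255, "ty": 0.038, "tz": 0, "rx": 0, "ry": 0, "rz": 0, "claw": 0}, {"tx": 0.0255, "ty": 0.038, "tz": -0.04, "rx": 0, "ry": 0, "rz": 0, "claw": 0}, {"tx": 0.0255, "ty": 0.038, "tz": -0.08, "rx": 0, "ry": 0, "rz": 0, "claw": 0}, {"tx": 0.0255, "ty": 0.038, "tz": -0.12, "rx": 0, "ry": 0, "rz": 0, "claw": 0}, {"tx": 0.0255, "ty": 0.038, "tz": -0.15, "rx": 0, "ry": 0, "rz": 0, "claw": 0}, {"tx": 0.0255, "ty": 0.038, "tz": -0.165, "rx": 0, "ry": 0, "rz": 0, "claw": 0}, {"tx": 0.0255, "ty": 0.038, "tz": -0.172, "rx": 0, "ry": 0, "rz": 0, "claw": 0}, {"tx": 0.0255, "ty": 0.038, "tz": -0.177, "rx": 0, "ry": 0, "rz": 0, "claw": 0}, {"tx": 0.0255, "ty": 0.038, "tz": -0.182, "rx": 0, "ry": 0, "rz": 0, "claw": 0}, {"tx": 0.0255, "ty": 0.038, "tz": -0.184, "rx": 0, "ry": 0, "rz": 0, "claw": 0}, {"tx": 0.0255, "ty": 0.038, "tz": -0.184, "rx": 0, "ry": 0, "rz": 0, "claw": 0}]'

```text
time: 33.5
tool_pos: [465.2, 394.7, 1.0]
tcp_rot: [-179.9, 0.2, 178.1]
ft_force: [-4.3, -2.7, 7.5]
width: -0.1
grip_force: 3.5
```

Contact at 7.5 N. I'll go on in small steps to the stop.

jog_arm --increments '[{"tx": 0, "ty": 0, "tz": -0.002, "rx": 0, "ry": 0, "rz": 0, "claw": 0}, {"tx": 0, "ty": 0, "tz": -0.004, "rx": 0, "ry": 0, "rz": 0, "claw": 0}, {"tx": 0, "ty": 0, "tz": -0.004, "rx": 0, "ry": 0, "rz": 0, "claw": 0}]'

```text
time: 33.8
tool_pos: [465.2, 394.8, -2.8]
tcp_rot: [-180.0, 0.2, 178.1]
ft_force: [-4.8, -3.3, 7.7]
width: -0.3
grip_force: 4.0
```

jog_arm --increments '[{"tx": 0, "ty": 0, "tz": -0.001, "rx": 0, "ry": 0, "rz": 0, "claw": 0}, {"tx": 0, "ty": 0, "tz": -0.002, "rx": 0, "ry": 0, "rz": 0, "claw": 0}, {"tx": 0, "ty": 0, "tz": -0.002, "rx": 0, "ry": 0, "rz": 0, "claw": 0}]'

```text
time: 34.1
tool_pos: [465.2, 394.9, -3.3]
tcp_rot: [-180.0, 0.2, 178.1]
ft_force: [-6.1, -4.3, 14.7]
width: -0.0
grip_force: 7.5
```

jog_arm --increments '[{"tx": 0, "ty": 0, "tz": -0.001, "rx": 0, "ry": 0, "rz": 0, "claw": 0}, {"tx": 0, "ty": 0, "tz": -0.0015, "rx": 0, "ry": 0, "rz": 0, "claw": 0}, {"tx": 0, "ty": 0, "tz": -0.0015, "rx": 0, "ry": 0, "rz": 0, "claw": 0}]'

```text
time: 34.4
tool_pos: [465.3, 394.9, -3.5]
tcp_rot: [-180.0, 0.2, 178.1]
ft_force: [-9.9, -6.7, 23.9]
width: -0.2
grip_force: 11.6
```

Run:
```python
from look import *
g=grab("scene"); P=cloud(g); brown(g,P,65,140,"rack")
q=P[215:235,440:470].reshape(-1,3); q=q[(q[:,2]>5)]; A=np.c_[q[:,:2],np.ones(len(q))]; print(np.linalg.lstsq(A,q[:,2],rcond=None)[0])
```

```text
rack [365. 265.] 455 455 107.6 [612.9  86.2] [ 40.9 100.5] 88.9
rack [320. 278.] 339 339 104.5 [616.5 -25.1] [39.4 89.5] 88.8
rack [273. 289.] 419 419 105.6 [ 613.8 -133.9] [40.1 93.4] 88.3
[ 7.58004547e-03  8.78053078e-02 -8.53014617e+00]
```

Force is 24 N with no more travel, so the pedal is on its stop. Now I release and check everything.

jog_arm --increments '[{"tx": 0, "ty": 0, "tz": 0.006, "rx": 0, "ry": 0, "rz": 0, "claw": 0}, {"tx": 0, "ty": 0, "tz": 0.014, "rx": 0, "ry": 0, "rz": 0, "claw": 0}, {"tx": 0, "ty": 0, "tz": 0.025, "rx": 0, "ry": 0, "rz": 0, "claw": 0}, {"tx": 0, "ty": 0, "tz": 0.06, "rx": 0, "ry": 0, "rz": 0, "claw": 0}, {"tx": 0, "ty": 0, "tz": 0.1, "rx": 0, "ry": 0, "rz": 0, "claw": 0}, {"tx": 0, "ty": -0.02, "tz": 0.14, "rx": 0, "ry": 0, "rz": 0, "claw": 0}, {"tx": 0, "ty": -0.06, "tz": 0.17, "rx": 0, "ry": 0, "rz": 0, "claw": 0}, {"tx": 0, "ty": -0.1, "tz": 0.2, "rx": 0, "ry": 0, "rz": 0, "claw": 0}, {"tx": 0, "ty": -0.1, "tz": 0.2, "rx": 0, "ry": 0, "rz": 0, "claw": 0}, {"tx": 0, "ty": -0.1, "tz": 0.2, "rx": 0, "ry": 0, "rz": 0, "claw": 0}]'

```text
time: 35.45
tool_pos: [466.3, 295.4, 193.9]
tcp_rot: [179.9, 0.3, 178.1]
ft_force: [-1.0, 1.3, -0.6]
width: 0.3
grip_force: 0.0
```

Run:
```python
from look import *
for n in("scene","side"):
    g=grab(n); P=cloud(g); cv2.imwrite(f"pics/{n}_e.png",g[0])
    hsv=cv2.cvtColor(g[0],cv2.COLOR_BGR2HSV); z=P[...,2]
    m=((hsv[...,0]<16)&(hsv[...,1]>150)&(P[...,0]>540)&(P[...,0]<720)&(abs(P[...,1])<300)).astype(np.uint8)
    k,l,st,c=cv2.connectedComponentsWithStats(m)
    for i in range(1,k):
        if st[i,4]<120: continue
        Q=P[l==i]; Q=Q[Q[:,2]>85]
        for _ in range(6):
            A=np.c_[Q[:,:2],np.ones(len(Q))]; cf=np.linalg.lstsq(A,Q[:,2],rcond=None)[0]; Q=Q[(A@cf-Q[:,2])<4]
        print(n,c[i].round(),len(Q),cf[:2].round(3),(cf@[614,np.median(Q[:,1]),1]).round(1),Q.min(0).round(),Q.max(0).round())
    m=(P[...,0]>445)&(P[...,0]<560)&(P[...,1]>360)&(P[...,1]<440)&(z>20)&(z<70); Q=P[m]
    for _ in range(5):
        A=np.c_[Q[:,:2],np.ones(len(Q))]; cf=np.linalg.lstsq(A,Q[:,2],rcond=None)[0]; Q=Q[abs(A@cf-Q[:,2])<5]
    print("pedal",cf,len(Q))
a=np.hstack([cv2.resize(cv2.imread("pics/scene_e.png")[180:360,110:500],(400,300)),cv2.resize(cv2.imread("pics/side_e.png")[170:390,200:480],(400,300))]); cv2.imwrite("pics/m6.png",a)
```

```text
scene [365. 265.] 449 [ 0.287 -0.014] 106.5 [567.  65.  90.] [664. 107. 123.]
scene [320. 278.] 286 [ 0.548 -0.009] 100.6 [585. -46.  86.] [662.  -6. 127.]
scene [273. 289.] 397 [ 0.452 -0.005] 104.4 [ 570. -155.   85.] [ 659. -113.  124.]
pedal [-2.01900288e-01 -3.34364479e-02  1.55408313e+02] 814
side [311. 211.] 38 [0.284 0.004] 96.9 [ 574. -150.   85.] [ 592. -105.   94.]
side [273. 216.] 76 [ 0.348 -0.157] 104.3 [630. -34. 105.] [670.   6. 125.]
side [268. 241.] 361 [ 0.284 -0.085] 104.0 [566.  70.  86.] [675. 118. 120.]
pedal [-2.03135719e-01 -5.59531030e-02  1.65042008e+02] 1157
```

View pics/m6.png

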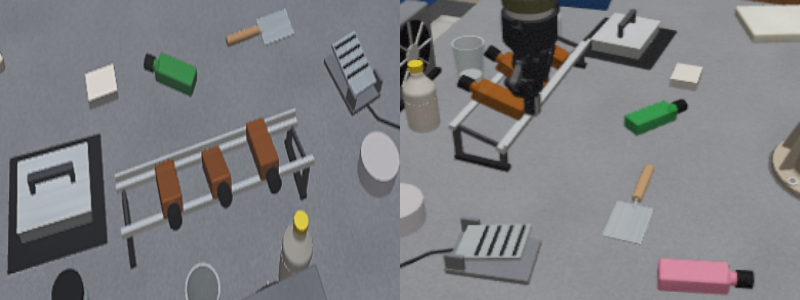

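The pedal has sprung back, and its slope is -0.202 as it was at the start. But bottles B and C may lie too steep, at slopes of about 0.5 against the bed's 0.29, so I'll measure them from above with the wrist camera.

jog_arm --increments '[{"tx": 0.01, "ty": -0.04, "tz": 0.036, "rx": 0, "ry": 0, "rz": 0, "claw": 0}, {"tx": 0.02, "ty": -0.08, "tz": 0.036, "rx": 0, "ry": 0, "rz": 0, "claw": 0}, {"tx": 0.03, "ty": -0.12, "tz": 0.036, "rx": 0, "ry": 0, "rz": 0, "claw": 0}, {"tx": 0.045, "ty": -0.16, "tz": 0.036, "rx": 0, "ry": 0, "rz": 0, "claw": 0}, {"tx": 0.06, "ty": -0.2, "tz": 0.036, "rx": 0, "ry": 0, "rz": 0, "claw": 0}, {"tx": 0.075, "ty": -0.24, "tz": 0.036, "rx": 0, "ry": 0, "rz": 0, "claw": 0}, {"tx": 0.09, "ty": -0.28, "tz": 0.036, "rx": 0, "ry": 0, "rz": 0, "claw": 0}, {"tx": 0.094, "ty": -0.325, "tz": 0.036, "rx": 0, "ry": 0, "rz": 0, "claw": 0}, {"tx": 0.094, "ty": -0.325, "tz": 0.036, "rx": 0, "ry": 0, "rz": 0, "claw": 0}, {"tx": 0.094, "ty": -0.325, "tz": 0.036, "rx": 0, "ry": 0, "rz": 0, "claw": 0}]'

```text
time: 36.55
tool_pos: [558.8, -29.0, 226.3]
tcp_rot: [180.0, -0.0, 178.1]
ft_force: [-0.0, 1.4, 0.4]
width: -0.2
grip_force: 0.0
```

```bash
cat > tilt.py <<'E'
from look import *
g=grab("wrist"); P=cloud(g); im=g[0]
hsv=cv2.cvtColor(im,cv2.COLOR_BGR2HSV)
m=((hsv[...,0]<16)&(hsv[...,1]>150)&(P[...,0]>530)&(P[...,0]<720)&(abs(P[...,1])<260)).astype(np.uint8)
k,l,st,c=cv2.connectedComponentsWithStats(m)
for i in range(1,k):
    if st[i,4]<300: continue
    Q=P[l==i]
    print(c[i].round(),len(Q),"all x",np.percentile(Q[:,0],[1,99]).round(1),"y",np.percentile(Q[:,1],[1,99]).round(1))
    for a in range(555,680,10):
        q=Q[(Q[:,0]>=a)&(Q[:,0]<a+10)]
        if len(q)>10: print("   ",a+5,len(q),np.percentile(q[:,2],[50,90]).round(1),"bed+30:",round(75+.2875*(a+5-614-.031*np.median(q[:,1]))+31.2,1))
cv2.imwrite("pics/t.png",im)
s=ctrl.read_state(); print(s['time'],s['tool_pos'],s['tcp_rot'])
E
python3 tilt.py
```

```text
[450. 276.] 6236 all x [566.4 674.5] y [ 65.3 108.9]
    570 599 [91.1 92.7] bed+30: 92.8
    580 623 [94.1 95.8] bed+30: 95.7
    590 618 [96.9 98.6] bed+30: 98.5
    600 614 [ 99.8 101.3] bed+30: 101.4
    610 621 [102.7 104.4] bed+30: 104.3
    620 602 [105.6 107.2] bed+30: 107.2
    630 602 [108.4 109.9] bed+30: 110.0
    640 594 [111.3 113. ] bed+30: 112.9
    650 609 [114.2 116. ] bed+30: 115.8
    660 499 [116.8 117.9] bed+30: 118.7
    670 207 [115.2 116.8] bed+30: 121.5
    680 47 [114.1 117.2] bed+30: 124.4
[212. 279.] 5972 all x [564.7 667.8] y [-151.1 -108.8]
    560 83 [77.6 78.9] bed+30: 91.9
    570 559 [81.  83.1] bed+30: 94.7
    580 594 [85.6 87.9] bed+30: 97.6
    590 608 [90.2 92.4] bed+30: 100.4
    600 612 [94.9 97.2] bed+30: 103.3
    610 614 [ 99.4 101.8] bed+30: 106.2
    620 602 [104.1 106.5] bed+30: 109.1
    630 623 [108.6 111.1] bed+30: 111.9
    640 632 [113.4 115.6] bed+30: 114.8
    650 615 [117.9 120. ] bed+30: 117.7
    660 288 [119.2 120.5] bed+30: 120.6
    670 141 [119.4 122.1] bed+30: 123.4
[330. 261.] 3688 all x [570.1 639.6] y [-42.2  -0.9]
    570 306 [73.8 75.4] bed+30: 93.7
    580 539 [78.2 80.8] bed+30: 96.6
    590 551 [83.9 86.3] bed+30: 99.5
    600 555 [89.4 92. ] bed+30: 102.4
    610 577 [94.9 97.6] bed+30: 105.2
    620 582 [100.6 103.3] bed+30: 108.1
    630 447 [105.6 107.8] bed+30: 111.0
    640 128 [110.4 112.2] bed+30: 113.7
36.6 [558.67286861 -28.11939033 226.72021326] [1.79970189e+02 2.07285547e-02 1.78235804e+02]
```

View pics/t.png

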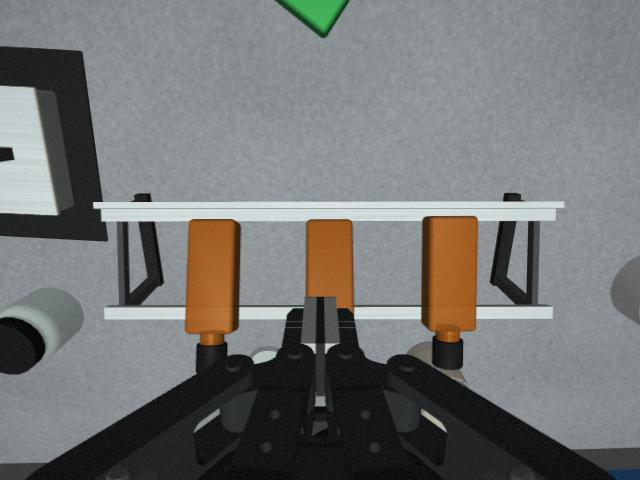

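The wrist depth settles it. A lies right, at slope 0.287. B and C have slipped off the inside of the lower rail, with tails low and slopes of 0.55 and 0.46. I'll grip each one along its present tilt and re-lay it about 8 mm lower. C first.

jog_arm --increments '[{"tx": 0.01, "ty": -0.03, "tz": 0, "rx": 0, "ry": -6, "rz": 0, "claw": 0.8}, {"tx": 0.02, "ty": -0.06, "tz": 0, "rx": 0, "ry": -12, "rz": 0, "claw": 0.8}, {"tx": 0.03, "ty": -0.09, "tz": 0, "rx": 0, "ry": -18, "rz": 0, "claw": 0.8}, {"tx": 0.04, "ty": -0.1015, "tz": -0.03, "rx": 0, "ry": -24.7, "rz": 0, "claw": 0.8}, {"tx": 0.0537, "ty": -0.1015, "tz": -0.07, "rx": 0, "ry": -24.7, "rz": 0, "claw": 0.8}, {"tx": 0.0537, "ty": -0.1015, "tz": -0.11, "rx": 0, "ry": -24.7, "rz": 0, "claw": 0.8}, {"tx": 0.0537, "ty": -0.1015, "tz": -0.119, "rx": 0, "ry": -24.7, "rz": 0, "claw": 0.8}, {"tx": 0.0537, "ty": -0.1015, "tz": -0.119, "rx": 0, "ry": -24.7, "rz": 0, "claw": 0.8}, {"tx": 0.063, "ty": -0.1015, "tz": -0.139, "rx": 0, "ry": -24.7, "rz": 0, "claw": 0.8}, {"tx": 0.072, "ty": -0.1015, "tz": -0.159, "rx": 0, "ry": -24.7, "rz": 0, "claw": 0.8}, {"tx": 0.079, "ty": -0.1015, "tz": -0.174, "rx": 0, "ry": -24.7, "rz": 0, "claw": 0.8}, {"tx": 0.083, "ty": -0.1015, "tz": -0.182, "rx": 0, "ry": -24.7, "rz": 0, "claw": 0.8}, {"tx": 0.083, "ty": -0.1015, "tz": -0.182, "rx": 0, "ry": -24.7, "rz": 0, "claw": 0.8}, {"tx": 0.083, "ty": -0.1015, "tz": -0.182, "rx": 0, "ry": -24.7, "rz": 0, "claw": 0.8}]'

```text
time: 38.0
tool_pos: [643.2, -130.5, 47.7]
tcp_rot: [179.2, 25.0, 178.1]
ft_force: [-0.4, -0.5, 0.1]
width: 68.6
grip_force: 0.0
```

jog_arm --increments '[{"tx": 0, "ty": 0, "tz": 0, "rx": 0, "ry": 0, "rz": 0, "claw": 0.2}, {"tx": 0, "ty": 0, "tz": 0, "rx": 0, "ry": 0, "rz": 0, "claw": 0.2}, {"tx": 0, "ty": 0, "tz": 0, "rx": 0, "ry": 0, "rz": 0, "claw": 0.2}, {"tx": 0, "ty": 0, "tz": 0, "rx": 0, "ry": 0, "rz": 0, "claw": 0.2}, {"tx": 0, "ty": 0, "tz": 0, "rx": 0, "ry": 0, "rz": 0, "claw": 0.2}]' --force 40

```text
time: 38.5
tool_pos: [642.7, -130.9, 47.6]
tcp_rot: [179.2, 25.0, 178.0]
ft_force: [-3.7, 0.3, 6.8]
width: 43.5
grip_force: 44.6
```

jog_arm --increments '[{"tx": 0, "ty": 0, "tz": 0.015, "rx": 0, "ry": 0, "rz": 0, "claw": 0.2}, {"tx": 0, "ty": 0, "tz": 0.035, "rx": 0, "ry": 0, "rz": 0, "claw": 0.2}, {"tx": 0, "ty": 0, "tz": 0.055, "rx": 0, "ry": 0, "rz": 0, "claw": 0.2}, {"tx": -0.01, "ty": 0, "tz": 0.06, "rx": 0, "ry": 4.5, "rz": 0, "claw": 0.2}, {"tx": -0.022, "ty": 0, "tz": 0.05, "rx": 0, "ry": 8.7, "rz": 0, "claw": 0.2}, {"tx": -0.022, "ty": 0, "tz": 0.03, "rx": 0, "ry": 8.7, "rz": 0, "claw": 0.2}, {"tx": -0.019, "ty": 0, "tz": 0.012, "rx": 0, "ry": 8.7, "rz": 0, "claw": 0.2}, {"tx": -0.017, "ty": 0, "tz": 0.005, "rx": 0, "ry": 8.7, "rz": 0, "claw": 0.2}, {"tx": -0.016, "ty": 0, "tz": 0.002, "rx": 0, "ry": 8.7, "rz": 0, "claw": 0.2}, {"tx": -0.016, "ty": 0, "tz": 0.001, "rx": 0, "ry": 8.7, "rz": 0, "claw": 0.2}, {"tx": -0.016, "ty": 0, "tz": 0.001, "rx": 0, "ry": 8.7, "rz": 0, "claw": 0.2}]'

```text
time: 39.6
tool_pos: [626.2, -130.6, 47.6]
tcp_rot: [179.5, 16.2, 178.1]
ft_force: [-0.1, 0.1, -1.9]
width: 43.4
grip_force: 43.7
```

jog_arm --increments '[{"tx": 0, "ty": 0, "tz": -0.0015, "rx": 0, "ry": 0, "rz": 0, "claw": 0.2}, {"tx": 0, "ty": 0, "tz": -0.0015, "rx": 0, "ry": 0, "rz": 0, "claw": 0.2}]'

```text
time: 39.8
tool_pos: [626.7, -130.8, 46.9]
tcp_rot: [179.6, 16.3, 178.1]
ft_force: [-0.5, 0.4, 2.5]
width: 43.4
grip_force: 44.3
```

jog_arm --increments '[{"tx": 0, "ty": 0, "tz": 0, "rx": 0, "ry": 0, "rz": 0, "claw": 0.65}, {"tx": 0, "ty": 0, "tz": 0, "rx": 0, "ry": 0, "rz": 0, "claw": 0.8}, {"tx": 0, "ty": 0, "tz": 0, "rx": 0, "ry": 0, "rz": 0, "claw": 0.8}, {"tx": -0.005, "ty": 0, "tz": 0.018, "rx": 0, "ry": 0, "rz": 0, "claw": 0.8}, {"tx": -0.012, "ty": 0, "tz": 0.042, "rx": 0, "ry": 0, "rz": 0, "claw": 0.8}, {"tx": -0.02, "ty": 0, "tz": 0.07, "rx": 0, "ry": 0, "rz": 0, "claw": 0.8}, {"tx": -0.02, "ty": 0.01, "tz": 0.11, "rx": 0, "ry": 0, "rz": 0, "claw": 0.8}, {"tx": -0.015, "ty": 0.04, "tz": 0.13, "rx": 0, "ry": -5, "rz": 0, "claw": 0.8}, {"tx": -0.0147, "ty": 0.08, "tz": 0.13, "rx": 0, "ry": -10, "rz": 0, "claw": 0.8}, {"tx": -0.0147, "ty": 0.1093, "tz": 0.12, "rx": 0, "ry": -12.7, "rz": 0, "claw": 0.8}, {"tx": -0.0147, "ty": 0.1093, "tz": 0.09, "rx": 0, "ry": -12.7, "rz": 0, "claw": 0.8}, {"tx": -0.0147, "ty": 0.1093, "tz": 0.056, "rx": 0, "ry": -12.7, "rz": 0, "claw": 0.8}, {"tx": -0.0147, "ty": 0.1093, "tz": 0.056, "rx": 0, "ry": -12.7, "rz": 0, "claw": 0.8}, {"tx": -0.004, "ty": 0.1093, "tz": 0.037, "rx": 0, "ry": -12.7, "rz": 0, "claw": 0.8}, {"tx": 0.006, "ty": 0.1093, "tz": 0.019, "rx": 0, "ry": -12.7, "rz": 0, "claw": 0.8}, {"tx": 0.014, "ty": 0.1093, "tz": 0.005, "rx": 0, "ry": -12.7, "rz": 0, "claw": 0.8}, {"tx": 0.018, "ty": 0.1093, "tz": -0.003, "rx": 0, "ry": -12.7, "rz": 0, "claw": 0.8}, {"tx": 0.018, "ty": 0.1093, "tz": -0.003, "rx": 0, "ry": -12.7, "rz": 0, "claw": 0.8}, {"tx": 0.018, "ty": 0.1093, "tz": -0.003, "rx": 0, "ry": -12.7, "rz": 0, "claw": 0.8}]'

```text
time: 41.7
tool_pos: [644.5, -21.4, 43.5]
tcp_rot: [179.1, 28.9, 178.0]
ft_force: [0.4, 0.5, -0.5]
width: 68.1
grip_force: 0.0
```

jog_arm --increments '[{"tx": 0, "ty": 0, "tz": 0, "rx": 0, "ry": 0, "rz": 0, "claw": 0.2}, {"tx": 0, "ty": 0, "tz": 0, "rx": 0, "ry": 0, "rz": 0, "claw": 0.2}, {"tx": 0, "ty": 0, "tz": 0, "rx": 0, "ry": 0, "rz": 0, "claw": 0.2}, {"tx": 0, "ty": 0, "tz": 0, "rx": 0, "ry": 0, "rz": 0, "claw": 0.2}, {"tx": 0, "ty": 0, "tz": 0, "rx": 0, "ry": 0, "rz": 0, "claw": 0.2}]'

```text
time: 42.2
tool_pos: [644.6, -21.4, 43.8]
tcp_rot: [179.1, 29.0, 178.0]
ft_force: [-4.6, 0.2, 6.6]
width: 43.7
grip_force: 45.5
```

jog_arm --increments '[{"tx": 0, "ty": 0, "tz": 0.015, "rx": 0, "ry": 0, "rz": 0, "claw": 0.2}, {"tx": 0, "ty": 0, "tz": 0.035, "rx": 0, "ry": 0, "rz": 0, "claw": 0.2}, {"tx": 0, "ty": 0, "tz": 0.055, "rx": 0, "ry": 0, "rz": 0, "claw": 0.2}, {"tx": -0.01, "ty": 0, "tz": 0.06, "rx": 0, "ry": 4.5, "rz": 0, "claw": 0.2}, {"tx": -0.02, "ty": 0, "tz": 0.06, "rx": 0, "ry": 9, "rz": 0, "claw": 0.2}, {"tx": -0.026, "ty": 0, "tz": 0.05, "rx": 0, "ry": 12.9, "rz": 0, "claw": 0.2}, {"tx": -0.026, "ty": 0, "tz": 0.03, "rx": 0, "ry": 12.9, "rz": 0, "claw": 0.2}, {"tx": -0.0235, "ty": 0, "tz": 0.012, "rx": 0, "ry": 12.9, "rz": 0, "claw": 0.2}, {"tx": -0.0215, "ty": 0, "tz": 0.005, "rx": 0, "ry": 12.9, "rz": 0, "claw": 0.2}, {"tx": -0.0205, "ty": 0, "tz": 0.002, "rx": 0, "ry": 12.9, "rz": 0, "claw": 0.2}, {"tx": -0.0205, "ty": 0, "tz": 0.001, "rx": 0, "ry": 12.9, "rz": 0, "claw": 0.2}, {"tx": -0.0205, "ty": 0, "tz": 0.001, "rx": 0, "ry": 12.9, "rz": 0, "claw": 0.2}]'

```text
time: 43.4
tool_pos: [622.0, -21.0, 43.7]
tcp_rot: [179.5, 15.8, 178.1]
ft_force: [-3.8, 0.6, 0.2]
width: 43.3
grip_force: 44.9
```

jog_arm --increments '[{"tx": 0, "ty": 0, "tz": -0.001, "rx": 0, "ry": 0, "rz": 0, "claw": 0.2}, {"tx": 0, "ty": 0, "tz": -0.001, "rx": 0, "ry": 0, "rz": 0, "claw": 0.2}]'

```text
time: 43.6
tool_pos: [622.3, -21.0, 43.6]
tcp_rot: [179.5, 15.9, 178.1]
ft_force: [-8.9, 1.0, 8.4]
width: 43.3
grip_force: 46.0
```

jog_arm --increments '[{"tx": 0, "ty": 0, "tz": 0, "rx": 0, "ry": 0, "rz": 0, "claw": 0.65}, {"tx": 0, "ty": 0, "tz": 0, "rx": 0, "ry": 0, "rz": 0, "claw": 0.8}, {"tx": 0, "ty": 0, "tz": 0, "rx": 0, "ry": 0, "rz": 0, "claw": 0.8}, {"tx": -0.005, "ty": 0, "tz": 0.018, "rx": 0, "ry": 0, "rz": 0, "claw": 0.8}, {"tx": -0.012, "ty": 0, "tz": 0.042, "rx": 0, "ry": 0, "rz": 0, "claw": 0.8}, {"tx": -0.02, "ty": 0, "tz": 0.07, "rx": 0, "ry": 0, "rz": 0, "claw": 0.8}, {"tx": -0.035, "ty": 0, "tz": 0.11, "rx": 0, "ry": 5, "rz": 0, "claw": 1}, {"tx": -0.05, "ty": 0, "tz": 0.15, "rx": 0, "ry": 10, "rz": 0, "claw": 1}, {"tx": -0.067, "ty": -0.008, "tz": 0.182, "rx": 0, "ry": 15.9, "rz": 0, "claw": 1}, {"tx": -0.067, "ty": -0.008, "tz": 0.182, "rx": 0, "ry": 15.9, "rz": 0, "claw": 1}, {"tx": -0.067, "ty": -0.008, "tz": 0.182, "rx": 0, "ry": 15.9, "rz": 0, "claw": 1}]'

```text
time: 44.7
tool_pos: [558.4, -29.6, 225.0]
tcp_rot: [-180.0, 0.3, 178.2]
ft_force: [0.4, -0.4, -0.1]
width: 85.3
grip_force: 0.0
```

```bash
python3 tilt.py
```

```text
[332. 269.] 5732 all x [556.1 664.6] y [-41.8   0.4]
    560 574 [89.5 91.2] bed+30: 90.9
    570 565 [92.5 94. ] bed+30: 93.7
    580 563 [95.3 96.9] bed+30: 96.6
    590 558 [98.3 99.7] bed+30: 99.5
    600 557 [101.  102.6] bed+30: 102.4
    610 565 [103.9 105.5] bed+30: 105.2
    620 545 [106.8 108.3] bed+30: 108.1
    630 555 [109.6 111.1] bed+30: 111.0
    640 552 [112.6 114.1] bed+30: 113.9
    650 457 [115.1 116.3] bed+30: 116.7
    660 193 [113.1 115.1] bed+30: 119.6
    670 47 [112.7 115.5] bed+30: 122.5
[212. 266.] 5650 all x [553.9 660.4] y [-149.8 -107.6]
    560 608 [90.5 92.2] bed+30: 91.8
    570 608 [93.3 95.1] bed+30: 94.7
    580 604 [96.4 97.9] bed+30: 97.6
    590 597 [ 99.1 100.7] bed+30: 100.4
    600 602 [102.  103.5] bed+30: 103.3
    610 592 [104.9 106.5] bed+30: 106.2
    620 600 [107.8 109.3] bed+30: 109.1
    630 584 [110.6 112.3] bed+30: 111.9
    640 436 [113.1 114.6] bed+30: 114.8
    650 195 [115.4 116.7] bed+30: 117.6
    660 92 [111.6 114.3] bed+30: 120.5
    670 12 [108.9 111.6] bed+30: 123.4
[452. 268.] 5464 all x [566.  659.3] y [ 65.4 108.8]
    570 610 [91.1 92.8] bed+30: 92.8
    580 623 [94.  95.7] bed+30: 95.7
    590 633 [97.  98.6] bed+30: 98.5
    600 605 [ 99.8 101.4] bed+30: 101.4
    610 619 [102.7 104.4] bed+30: 104.3
    620 603 [105.5 107.2] bed+30: 107.2
    630 621 [108.4 110. ] bed+30: 110.0
    640 604 [111.3 112.9] bed+30: 112.9
    650 367 [113.9 115.6] bed+30: 115.7
    660 170 [116.4 117.7] bed+30: 118.5
44.75 [557.18226805 -29.31482854 223.73612797] [-1.79972043e+02  1.25595024e-01  1.78206594e+02]
```

All three bottles now lie on the bed plane at slope 0.287 with caps up and 109–110 mm between middles. The first press came before this was met, so I press the pedal again.

jog_arm --increments '[{"tx": -0.01, "ty": 0.04, "tz": 0, "rx": 0, "ry": 0, "rz": 0, "claw": 0.6}, {"tx": -0.02, "ty": 0.08, "tz": 0, "rx": 0, "ry": 0, "rz": 0, "claw": 0.3}, {"tx": -0.03, "ty": 0.12, "tz": 0, "rx": 0, "ry": 0, "rz": 0, "claw": 0}, {"tx": -0.04, "ty": 0.16, "tz": 0, "rx": 0, "ry": 0, "rz": 0, "claw": 0}, {"tx": -0.05, "ty": 0.2, "tz": 0, "rx": 0, "ry": 0, "rz": 0, "claw": 0}, {"tx": -0.06, "ty": 0.24, "tz": 0, "rx": 0, "ry": 0, "rz": 0, "claw": 0}, {"tx": -0.07, "ty": 0.28, "tz": 0, "rx": 0, "ry": 0, "rz": 0, "claw": 0}, {"tx": -0.08, "ty": 0.32, "tz": 0, "rx": 0, "ry": 0, "rz": 0, "claw": 0}, {"tx": -0.09, "ty": 0.36, "tz": 0, "rx": 0, "ry": 0, "rz": 0, "claw": 0}, {"tx": -0.092, "ty": 0.4, "tz": -0.03, "rx": 0, "ry": 0, "rz": 0, "claw": 0}, {"tx": -0.092, "ty": 0.4245, "tz": -0.06, "rx": 0, "ry": 0, "rz": 0, "claw": 0}, {"tx": -0.092, "ty": 0.4245, "tz": -0.1, "rx": 0, "ry": 0, "rz": 0, "claw": 0}, {"tx": -0.092, "ty": 0.4245, "tz": -0.14, "rx": 0, "ry": 0, "rz": 0, "claw": 0}, {"tx": -0.092, "ty": 0.4245, "tz": -0.175, "rx": 0, "ry": 0, "rz": 0, "claw": 0}, {"tx": -0.092, "ty": 0.4245, "tz": -0.2, "rx": 0, "ry": 0, "rz": 0, "claw": 0}, {"tx": -0.092, "ty": 0.4245, "tz": -0.2, "rx": 0, "ry": 0, "rz": 0, "claw": 0}]'

```text
time: 46.35
tool_pos: [460.0, 392.6, 19.0]
tcp_rot: [-179.7, -0.4, 178.2]
ft_force: [-0.8, -0.7, 0.5]
width: -0.4
grip_force: 0.0
```

jog_arm --increments '[{"tx": 0, "ty": 0, "tz": -0.006, "rx": 0, "ry": 0, "rz": 0, "claw": 0}, {"tx": 0, "ty": 0, "tz": -0.012, "rx": 0, "ry": 0, "rz": 0, "claw": 0}, {"tx": 0, "ty": 0, "tz": -0.018, "rx": 0, "ry": 0, "rz": 0, "claw": 0}, {"tx": 0, "ty": 0, "tz": -0.022, "rx": 0, "ry": 0, "rz": 0, "claw": 0}, {"tx": 0, "ty": 0, "tz": -0.025, "rx": 0, "ry": 0, "rz": 0, "claw": 0}, {"tx": 0, "ty": 0, "tz": -0.025, "rx": 0, "ry": 0, "rz": 0, "claw": 0}]'

```text
time: 46.95
tool_pos: [464.0, 395.7, 1.0]
tcp_rot: [180.0, 0.1, 178.2]
ft_force: [-4.8, -0.9, 7.4]
width: 0.1
grip_force: 3.5
```

jog_arm --increments '[{"tx": 0, "ty": 0, "tz": -0.003, "rx": 0, "ry": 0, "rz": 0, "claw": 0}, {"tx": 0, "ty": 0, "tz": -0.005, "rx": 0, "ry": 0, "rz": 0, "claw": 0}, {"tx": 0, "ty": 0, "tz": -0.007, "rx": 0, "ry": 0, "rz": 0, "claw": 0}, {"tx": 0, "ty": 0, "tz": -0.0075, "rx": 0, "ry": 0, "rz": 0, "claw": 0}, {"tx": 0, "ty": 0, "tz": -0.0075, "rx": 0, "ry": 0, "rz": 0, "claw": 0}]'

```text
time: 47.45
tool_pos: [464.1, 395.9, -3.6]
tcp_rot: [179.9, 0.1, 178.3]
ft_force: [-9.0, -5.4, 23.4]
width: 0.4
grip_force: 11.6
```

The pedal is on its stop again, with 23 N at the same depth. I'll hold briefly, release and withdraw.

jog_arm --increments '[{"tx": 0, "ty": 0, "tz": 0, "rx": 0, "ry": 0, "rz": 0, "claw": 0}, {"tx": 0, "ty": 0, "tz": 0, "rx": 0, "ry": 0, "rz": 0, "claw": 0}, {"tx": 0, "ty": 0, "tz": 0.006, "rx": 0, "ry": 0, "rz": 0, "claw": 0}, {"tx": 0, "ty": 0, "tz": 0.014, "rx": 0, "ry": 0, "rz": 0, "claw": 0}, {"tx": 0, "ty": 0, "tz": 0.025, "rx": 0, "ry": 0, "rz": 0, "claw": 0}, {"tx": 0, "ty": 0, "tz": 0.06, "rx": 0, "ry": 0, "rz": 0, "claw": 0}, {"tx": 0, "ty": 0, "tz": 0.1, "rx": 0, "ry": 0, "rz": 0, "claw": 0}, {"tx": 0, "ty": -0.02, "tz": 0.14, "rx": 0, "ry": 0, "rz": 0, "claw": 0}, {"tx": 0, "ty": -0.06, "tz": 0.18, "rx": 0, "ry": 0, "rz": 0, "claw": 0}, {"tx": 0, "ty": -0.1, "tz": 0.22, "rx": 0, "ry": 0, "rz": 0, "claw": 0}, {"tx": 0, "ty": -0.1, "tz": 0.24, "rx": 0, "ry": 0, "rz": 0, "claw": 0}, {"tx": 0, "ty": -0.1, "tz": 0.24, "rx": 0, "ry": 0, "rz": 0, "claw": 0}]'

```text
time: 48.65
tool_pos: [467.1, 294.8, 238.0]
tcp_rot: [179.8, 0.6, 178.1]
ft_force: [1.8, -0.0, 1.0]
width: 0.2
grip_force: 0.0
```

Run:
```python
from look import *
g=grab("scene"); P=cloud(g); brown(g,P,65,140,"rack")
z=P[...,2]; m=(P[...,0]>445)&(P[...,0]<560)&(P[...,1]>360)&(P[...,1]<440)&(z>20)&(z<70); Q=P[m]
for _ in range(5):
    A=np.c_[Q[:,:2],np.ones(len(Q))]; cf=np.linalg.lstsq(A,Q[:,2],rcond=None)[0]; Q=Q[abs(A@cf-Q[:,2])<5]
print("pedal",cf)
m=(P[...,0]>400)&(P[...,0]<600)&(P[...,1]>-480)&(P[...,1]<-280)&(z>32)&(z<48); print("lid",cv2.minAreaRect(P[m][:,:2].astype(np.float32))[0],np.median(z[m]))
```

```text
rack [365. 265.] 457 457 108.0 [614.8  85.7] [40.1 97.5] 88.5
rack [319. 274.] 482 482 106.3 [605.7 -23. ] [40.6 97.2] 88.5
rack [272. 285.] 511 511 106.5 [ 602.8 -132.3] [41.4 98.7] 89.4
pedal [-2.07507757e-01 -3.78273065e-02  1.59865008e+02]
lid (496.9256896972656, -379.6568603515625) 37.540549798457164
```

The three bottles, the case and the released pedal all check out, so I hand the job in.

```bash
python3 -c "
from bench import ctrl; print(ctrl.close_job())"
```

```text
the job is handed in; nothing more can be done
None
```

I handed the job in: the case lies flat on the mat, all three bottles (no fourth was present) lie cap-up on the rack about 110 mm apart after I re-laid two that had slipped off the lower rail, and the pedal was pressed to its stop once more after that and sprang back; no verdict was shown.

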